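# Change over the medal die and load the annealing rack

### The job

Change over the medal die: pull its sliding nest all the way out, lift out the struck medal lying in it, seat one plain round blank flat in the nest's round recess, and push the nest fully home again. Every struck medal (the one from the nest and any others on the bench; they carry a domed relief) goes on a three-point trivet of its own on the annealing rack, relief up, centred and level. Put the blanks left over into stock, round ones in the round steel dish and square ones in the square-cornered wooden tray, and leave the other things on the bench where they are.

Things in the scene. Friction and masses are not known exactly. Their poses are not given: they have to be found in the camera images.
- dieset: Fixed steel pillar die set; origin on the bench under the punch axis; its -x axis is the way the nest is pulled, roughly towards the robot. Slide bed 110 mm wide to x = -185 mm, rails 32 mm high. Upper shoe x -50 to +80, 190 mm wide (y), underside 97, top 125 mm above the bench, with a 40 mm thick shank up to 165 mm; punch underside at 68 mm. Lower shoe 190 mm wide, 22 mm high, x -60 to +90.
- nest (a joint): Slide of the nest, in m: 0 = fully home under the punch, 0.12 = pulled fully out, with stops at both ends; friction 2.5 N, stays where it is left.
- nest_seat (a point): Centre of the floor of the nest's round recess, 35 mm above the bench; moves with the nest; axes as the die set's. Recess 53 mm wide, 5 mm deep; finger slots 26 mm wide and as deep run from it to both sides along y, so grip a disc in it along y. Nest 98 (x) x 96 (y) mm, top at 40 mm. Pulled out, the recess is 70 mm in front of the upper shoe; home, it is under the punch, out of reach.
- nest_knob (a point): Centre of the top of the nest's upright black knob: 20 mm diameter, foot at 35 and top at 73 mm above the bench, on a 30 mm wide tongue (top at 35 mm), 120 mm from the recess centre along -x; axes as the die set's. With the nest home it stands 70 mm in front of the upper shoe.
- rack: Fixed wire annealing rack, 200 (x) x 190 (y) mm, mesh top 20 mm above the bench, with four fixed trivets. Origin: on the bench under its centre.
- trivet1 (a point): Centre of the three-point support of a trivet of the rack, at the height of its points (36 mm above the bench, 16 mm above the mesh); axes as the rack's. The three points, 4 mm thick, stand on a circle of 16 mm radius. Trivets are 88 mm apart along the rack's x and 84 mm along its y; this one at x = -44, y = -42 mm from the rack's centre.
- trivet2 (a point): Centre of the three-point support of a trivet of the rack, at the height of its points (36 mm above the bench, 16 mm above the mesh); axes as the rack's. The three points, 4 mm thick, stand on a circle of 16 mm radius. Trivets are 88 mm apart along the rack's x and 84 mm along its y; this one at x = -44, y = 42 mm from the rack's centre.
- trivet3 (a point): Centre of the three-point support of a trivet of the rack, at the height of its points (36 mm above the bench, 16 mm above the mesh); axes as the rack's. The three points, 4 mm thick, stand on a circle of 16 mm radius. Trivets are 88 mm apart along the rack's x and 84 mm along its y; this one at x = 44, y = -42 mm from the rack's centre.
- trivet4 (a point): Centre of the three-point support of a trivet of the rack, at the height of its points (36 mm above the bench, 16 mm above the mesh); axes as the rack's. The three points, 4 mm thick, stand on a circle of 16 mm radius. Trivets are 88 mm apart along the rack's x and 84 mm along its y; this one at x = 44, y = 42 mm from the rack's centre.
- dish: Fixed round steel dish, 160 mm outer diameter at the rim, 20 mm high, wall and floor 4 mm, inner floor about 144 mm across. Origin: centre of its underside on the bench.
- tray: Fixed plywood tray, 160 (x) x 130 (y) x 24 mm high, walls 6 mm, floor 6 mm. Origin: centre of its underside on the bench.
- medal1: A struck copper medal: disc of 50 mm diameter and 7 mm thick with a raised domed relief (30 mm across, 5.5 mm high) and a beaded border on its upper face, 120 g. Origin: centre of its underside; z points out of the relief side. Grip it across its rim. It starts in the nest, under the punch.
- medal2: A struck copper medal: disc of 50 mm diameter and 7 mm thick with a raised domed relief (30 mm across, 5.5 mm high) and a beaded border on its upper face, 120 g. Origin: centre of its underside; z points out of the relief side. Grip it across its rim. Starts lying relief up on the bench, or is absent.
- medal3: A struck copper medal: disc of 50 mm diameter and 7 mm thick with a raised domed relief (30 mm across, 5.5 mm high) and a beaded border on its upper face, 120 g. Origin: centre of its underside; z points out of the relief side. Grip it across its rim. Starts lying relief up on the bench, or is absent.
- round1: A plain flat copper round blank, 50 mm diameter by 7 mm thick, 120 g, lying flat on the bench. Origin: centre of its underside; z up. Always present.
- round2: A plain flat copper round blank, 50 mm diameter by 7 mm thick, 120 g, lying flat on the bench. Origin: centre of its underside; z up. Present or absent.
- square1: A plain flat copper square blank, 44 x 44 mm by 7 mm thick, 120 g, lying flat on the bench. Origin: centre of its underside; z up. x and y along its sides. Present or absent.
- square2: A plain flat copper square blank, 44 x 44 mm by 7 mm thick, 120 g, lying flat on the bench. Origin: centre of its underside; z up. x and y along its sides. Present or absent.
- flux_jar: Small brown jar, 36 mm diameter, 42 mm high, standing on the bench between the dish and the die set: leave alone. Origin: centre of its underside.
- dap_punch: Steel doming punch standing on the bench beside the dish, 28 mm diameter, 71 mm high: leave alone. Origin: centre of its underside.
- bench_brush: Brush with wooden handle lying to the left of the die set, 150 mm long: leave alone. Origin: its middle, at the bench.
- chasing_hammer: Hammer lying at the near left, 230 mm long: leave alone. Origin: its middle, at the bench.
- calliper: Calliper lying at the far side, 190 mm long: leave alone. Origin: its middle, at the bench.
There are look-alikes about, which are no part of the job. What is shaped like the tray but blue is not meant.

How it is judged (in metres and radians):
On the way, in this order (a step that is already met when the one before it is completed fails the run):
1. the nest is pulled all the way out (value of joint nest above 0.11 m), for 0.2 s.
2. a plain round blank lies seated in the recess of the drawn-out nest (value of joint nest above 0.06 m and ((horizontal distance between round1 and nest_seat below 0.003 m and z of round1 in the frame of nest_seat between -0.002 and 0.002 m and angle between round1's own z axis and vertical below 0.07 rad) or (horizontal distance between round2 and nest_seat below 0.003 m and z of round2 in the frame of nest_seat between -0.002 and 0.002 m and angle between round2's own z axis and vertical below 0.07 rad))), for 0.2 s.
3. the nest is pushed fully home (value of joint nest below 0.004 m and ((horizontal distance between round1 and nest_seat below 0.003 m and z of round1 in the frame of nest_seat between -0.002 and 0.002 m and angle between round1's own z axis and vertical below 0.07 rad) or (horizontal distance between round2 and nest_seat below 0.003 m and z of round2 in the frame of nest_seat between -0.002 and 0.002 m and angle between round2's own z axis and vertical below 0.07 rad))), for 0.2 s.
At the end, for the whole second after the job is handed in: The nest is home (4 mm) with one round blank flat in its recess (within 3 mm); every medal present is level (5 degrees), relief up, on a trivet, centred within 8 mm; a left-over round blank lies in the dish and each square blank in the tray, below the rims, at rest (all of step 3 and ((horizontal distance between round1 and nest_seat below 0.003 m and z of round1 in the frame of nest_seat between -0.002 and 0.002 m and angle between round1's own z axis and vertical below 0.07 rad) or (horizontal distance between round1 and dish below 0.053 m and z of round1 in the frame of dish below 0.016 m and linear speed of round1 below 0.02 m/s)) and ((horizontal distance between round2 and nest_seat below 0.003 m and z of round2 in the frame of nest_seat between -0.002 and 0.002 m and angle between round2's own z axis and vertical below 0.07 rad) or (horizontal distance between round2 and dish below 0.053 m and z of round2 in the frame of dish below 0.016 m and linear speed of round2 below 0.02 m/s)) and ((horizontal distance between medal1 and trivet1 below 0.008 m and z of medal1 in the frame of trivet1 between -0.003 and 0.003 m) or (horizontal distance between medal1 and trivet2 below 0.008 m and z of medal1 in the frame of trivet2 between -0.003 and 0.003 m) or (horizontal distance between medal1 and trivet3 below 0.008 m and z of medal1 in the frame of trivet3 between -0.003 and 0.003 m) or (horizontal distance between medal1 and trivet4 below 0.008 m and z of medal1 in the frame of trivet4 between -0.003 and 0.003 m)) and angle between each of medal1, medal2, medal3's own z axis and vertical below 0.09 rad and linear speed of each of medal1, medal2, medal3, square1, square2 below 0.02 m/s and ((horizontal distance between medal2 and trivet1 below 0.008 m and z of medal2 in the frame of trivet1 between -0.003 and 0.003 m) or (horizontal distance between medal2 and trivet2 below 0.008 m and z of medal2 in the frame of trivet2 between -0.003 and 0.003 m) or (horizontal distance between medal2 and trivet3 below 0.008 m and z of medal2 in the frame of trivet3 between -0.003 and 0.003 m) or (horizontal distance between medal2 and trivet4 below 0.008 m and z of medal2 in the frame of trivet4 between -0.003 and 0.003 m)) and ((horizontal distance between medal3 and trivet1 below 0.008 m and z of medal3 in the frame of trivet1 between -0.003 and 0.003 m) or (horizontal distance between medal3 and trivet2 below 0.008 m and z of medal3 in the frame of trivet2 between -0.003 and 0.003 m) or (horizontal distance between medal3 and trivet3 below 0.008 m and z of medal3 in the frame of trivet3 between -0.003 and 0.003 m) or (horizontal distance between medal3 and trivet4 below 0.008 m and z of medal3 in the frame of trivet4 between -0.003 and 0.003 m)) and x of square1 in the frame of tray between -0.058 and 0.058 m and y of square1 in the frame of tray between -0.043 and 0.043 m and z of each of square1, square2 in the frame of tray below 0.018 m and x of square2 in the frame of tray between -0.058 and 0.058 m and y of square2 in the frame of tray between -0.043 and 0.043 m); the robot touches nothing.
It fails at once if the flux jar is moved more than 40 mm (distance of flux_jar from where it was at the start of the episode above 0.04 m).
It fails at once if the dap punch is moved more than 40 mm (distance of dap_punch from where it was at the start of the episode above 0.04 m).
It fails at once if the bench brush is moved more than 40 mm (distance of bench_brush from where it was at the start of the episode above 0.04 m).
It fails at once if the chasing hammer is moved more than 40 mm (distance of chasing_hammer from where it was at the start of the episode above 0.04 m).
It fails at once if the calliper is moved more than 40 mm (distance of calliper from where it was at the start of the episode above 0.04 m).
Of medal2, medal3, round2, square1, square2 only 3 to 5 are there at a start; the rules pass over those that are not, and their reading is None.
At some moment in a run one of medal2, medal3, square1, square2 may be knocked a few centimetres aside while the robot is not near it.
It also fails if it takes over 210 s, if anything falls off the work surface, if the arm or the gripper's body presses on something with over 40 N, if the wrist force passes 120 N, or if a joint passes its speed limit or range.

### The arm

A 6-joint arm with a two-finger parallel gripper is mounted at the origin on the work surface. World frame = base frame: x ahead of the robot, y to its left, z up, the work surface at z = 0. Lengths are in mm, angles in rad, forces in N, time in s.
With the tool pointing down it reaches from about 275 to 975 mm from the base axis. Payload 8.4 kg.
Tool frame: the origin (TCP) lies midway between the tips of the shut fingers; the grasp point (between the pads) lies 19 mm behind it; z points along the fingers, y is the line along which they close (so a half turn about z gives the same grasp; the last joint's range is limited). The gripper opens to 92 mm and grips with 3 to 60 N. Pads are 20 mm wide; open, the fingers measure 128 mm over their backs; the gripper's body (75 mm by 189 mm) begins 69 mm behind the grasp point.
Start: joints at [-1.18, 0.353, 1.633, -0, 1.155, -0.002], TCP at [239.234, -577.403, 214.583] pointing down, gripper open.
Joint ranges: [-2.63, 2.63], [-0.92, 2.1], [0.06, 2.66], [-1.3, 4.44], [0, 2.69], [-3.02, 3.02]. Speed limits (rad/s): [2.22, 2.22, 2.79, 3.14, 3.14, 3.14].

### API

Orientations are given as a unit quaternion [x, y, z, w].
In Python, from rig import monitor, snapshot, camera_model, workorder gives the robot as it stands. The module is installed in compiled form; this text tells all that it offers.
- The arm moves only by the tool play_rows, never from a script. Its arguments are lists of equal length, an entry for each row: "hand": the opening, from 0 (shut) to 1 (fully open); "translation": the shift along the tool's x, y, z in mm, a list of three; "dr": the turn, a rotation vector about the tool's x, y, z in rad, a list of three. A call has 1 to 10 rows; each row shifts and turns the commanded pose from where the row before left it, along the tool's axes as they then stand; what a row does not reach is not made up. A row lasts 1/10 s, in which the tool goes at most 50 mm and 8.59 degrees, less where a joint would pass 70% of its speed; a pose out of reach is approached as far as the arm can. A call with a gripper value outside its range is refused whole. The fingers move at their own pace and stop on an object; the grip force is fixed at half the most. Time passes only in rows, so rows that do not move let the fingers close. It gives the time, the measured TCP pose, the force, the opening and the grip force at its end, in the units of the state.
- monitor.get_obs(): the state, without advancing time (a new reading comes with each control period).
- snapshot(name): name is "scene" or "side" or "wrist"; returns the picture (384x512x3 uint8, red, green, blue); there is no depth.
- camera_model(name): a dict with "vfov" (degrees; the focal length in pixels is half the picture's height over the tangent of half this angle, whatever the lens; pixels are square), "cx", "cy" (the principal point, pixels), "R" (3x3) and "t" (3): a world point X has camera coordinates R X + t; the wrist camera has in their place "T_tool_cam" (4x4, takes a point from camera to tool coordinates, whose origin is the TCP and whose axes are the flange's). Camera axes: x right, y down, z forward; pixel columns grow to the right and rows downward; lengths in mm; the calibration is good to about 2 mm. A picture is of the moment at which its call begins: read the wrist's pose just before it. camera_model takes no time and is no camera call.
- workorder.job_done(): hands the job in; it is judged then, once.
The state is a dict: "time": time; "joint_pos": joint angles; "joint_vel": joint speeds; "effort": joint torques, N m; "tcp_pos": TCP position; "eef_rot": TCP orientation; "ft_force": force on the tool from outside, world axes, zero at the start; "wrist_torque": the same for the moment, N m; "opening": finger opening in mm; "grip_force": force on a finger pad.
Only numpy, scipy, OpenCV 4.12 (cv2) and the standard library are available. Lean on these libraries where they do the work, as an engineer would, in place of code of your own. Each camera call takes 0.05 s, during which the arm holds its last target. There are 200 camera calls.

## Working session

There is one attempt and no reset: what is moved stays moved. The work goes in short steps, Python scripts to look and compute and a tool call to move; the robot and the scene stay as the last step left them, time stands still between calls to the robot, and variables do not carry over. Pictures are saved under pics/ and viewed, at most 14 in all, crops included, and the job is handed in when it is done.

Besides the shell and the picture viewer there is one more tool, called after "Emit:" as name(argument=value, ...), one argument or row to a line, values as JSON. play_rows: Moves the arm, as the interface text tells. Its arguments: {"type":"object","properties":{"hand":{"type":"array"},"translation":{"type":"array"},"dr":{"type":"array"}},"required":["hand","translation","dr"]}

```bash
mkdir -p pics; python3 - <<'E'
from rig import monitor, snapshot, camera_model
import cv2
for n in ["scene","side","wrist"]:
    im=snapshot(n); cv2.imwrite(f"pics/{n}0.png",cv2.resize(im[:,:,::-1],(800,600),interpolation=cv2.INTER_CUBIC))
    print(n,camera_model(n))
o=monitor.get_obs(); print(o)
E
```

```text
scene {'vfov': 55.31664159707494, 'cx': 259.90289518714656, 'cy': 196.32746746140648, 'R': array([[ 0.72046612,  0.69344101, -0.00825471],
       [ 0.53552479, -0.56387944, -0.62869164],
       [-0.44061522,  0.44853043, -0.77761088]]), 't': array([-457.86396539, -209.85623248, 1400.79506173])}
side {'vfov': 53.19787345488658, 'cx': 259.57191929504074, 'cy': 198.11806563945166, 'R': array([[-0.75375951, -0.65685459,  0.01971404],
       [-0.4855089 ,  0.53641706, -0.6903172 ],
       [ 0.44286307, -0.5299045 , -0.72323822]]), 't': array([ 488.16450642,  256.43319896, 1046.02892214])}
wrist {'vfov': 71.11578739655775, 'cx': 255.43513137174656, 'cy': 193.36254073482868, 'T_tool_cam': array([[ 2.65477104e-05, -9.69364987e-01, -2.45624757e-01,
         6.80070482e+01],
       [ 9.99999924e-01, -6.97123182e-05,  3.83203997e-04,
         4.54780610e-01],
       [-3.88587609e-04, -2.45624749e-01,  9.69364912e-01,
        -1.70158050e+02],
       [ 0.00000000e+00,  0.00000000e+00,  0.00000000e+00,
         1.00000000e+00]])}
{'time': 0.15, 'joint_pos': array([-1.18040503e+00,  3.53468662e-01,  1.63391372e+00, -3.55616215e-05,
        1.15520359e+00, -2.37737805e-03]), 'joint_vel': array([-0.00108223, -0.00289585, -0.00112082,  0.00049495,  0.00015794,
        0.00015508]), 'effort': array([ 1.07221491e-03, -5.94208324e+01, -3.34467280e+01,  6.98704342e-02,
        2.04424281e-02, -7.11121334e-05]), 'tcp_pos': array([ 239.08592798, -577.08231834,  214.0701138 ]), 'eef_rot': array([ 9.80776968e-01,  1.95131474e-01, -1.11710527e-04, -4.84205761e-04]), 'ft_force': array([ 0.31995418, -0.56169542,  0.86705808]), 'wrist_torque': array([ 0.00519495, -0.01189344,  0.03793817]), 'grip_force': 0.0, 'opening': 91.5460767709514}
```

View pics/scene0.png

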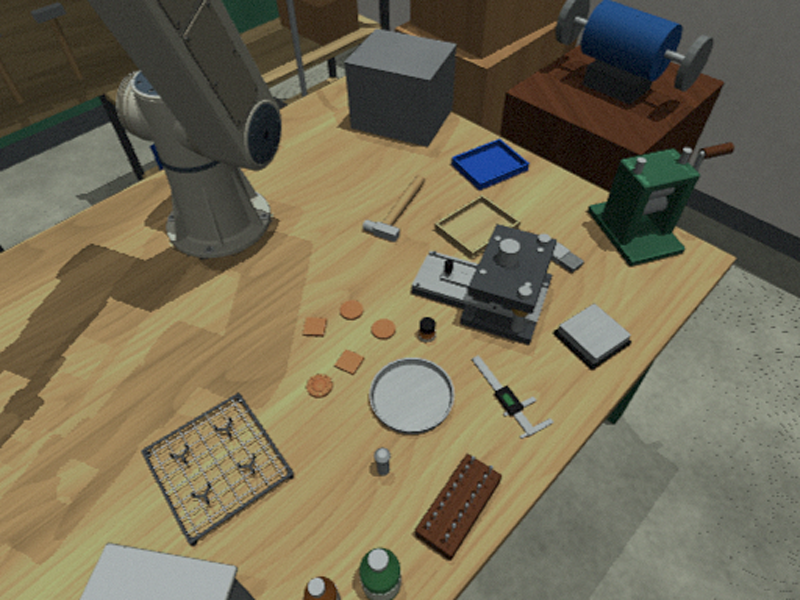

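View pics/side0.png

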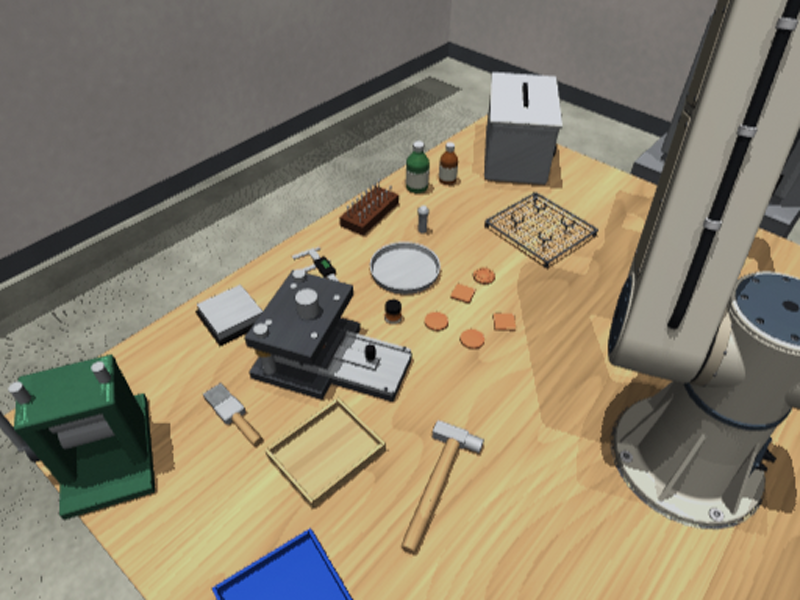

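Scene shows (800x600 px): round-blank candidates at (351,309) and (383,328), squares at (315,326) and (349,362), a domed disc at (319,385). The rack is at (218,467), dish at (411,396), plywood tray at (478,226) and the blue look-alike tray at (490,164). The knob is at (448,267), the jar at (428,326) and the doming punch at (382,460).

```bash
cat > h.py <<'E'
import numpy as np, cv2
from rig import monitor, snapshot, camera_model
from scipy.spatial.transform import Rotation as Rn
def cam(name,obs=None):
    m=camera_model(name); f=192/np.tan(np.radians(m['vfov'])/2)
    K=np.array([[f,0,m['cx']],[0,f,m['cy']],[0,0,1]])
    if name=='wrist':
        o=obs or monitor.get_obs(); T=np.eye(4); T[:3,:3]=Rn.from_quat(o['eef_rot']).as_matrix(); T[:3,3]=o['tcp_pos']
        C=np.linalg.inv(T@np.asarray(m['T_tool_cam'])); return K,C[:3,:3],C[:3,3]
    return K,np.asarray(m['R']),np.asarray(m['t'])
def back(c,uv,z):
    K,R,t=c; d=R.T@np.linalg.inv(K)@np.array([uv[0],uv[1],1.]); o=-R.T@t
    return o+d*(z-o[2])/d[2]
def proj(c,X):
    K,R,t=c; p=K@(R@np.asarray(X,float)+t); return p[:2]/p[2]
def tri(c1,u1,c2,u2):
    A=[];b=[]
    for c,u in((c1,u1),(c2,u2)):
        K,R,t=c; d=R.T@np.linalg.inv(K)@np.array([u[0],u[1],1.]); d/=np.linalg.norm(d); P=np.eye(3)-np.outer(d,d); A.append(P); b.append(P@(-R.T@t))
    return np.linalg.solve(A[0]+A[1],b[0]+b[1])
E
python3 - <<'E'
from h import *
s=1.5625; S=cam('scene'); D=cam('side')
T={'rA':((351,309),(471,338),7),'rB':((383,328),(436,321),7),'sqA':((315,326),(505,322),7),'sqB':((349,362),(463,293),7),'med':((319,384),(484,274),8),'jar':((428,320),(393,302),42),'dish':((411,395),(405,266),18),'knob':((449,262),(371,346),73),'shank':((511,243),(306,295),165),
'tv a':((179,455),(517,217),36),'dap':((382,450),(423,207),71)}
for k,(a,b,z) in T.items():
    print(k,back(S,np.array(a)/s,z).round(),back(D,np.array(b)/s,z).round(),tri(S,np.array(a)/s,D,np.array(b)/s).round())
for p in [(435,224),(480,198),(520,222),(475,255)]: print('tray',back(S,np.array(p)/s,24).round())
for p in [(142,455),(239,397),(293,474),(193,542)]: print('rack',back(S,np.array(p)/s,20).round())
im=snapshot('scene')[:,:,::-1]; c=im[175:265,180:300]
cv2.imwrite('pics/c1.png',cv2.resize(c,None,fx=6.5,fy=6.5,interpolation=cv2.INTER_CUBIC))
E
```

```text
rA [443.  32.   7.] [440.  37.   7.] [441.  34.   4.]
rB [528.  43.   7.] [522.  48.   7.] [525.  45.   3.]
sqA [422. -50.   7.] [413. -47.   7.] [417. -49.   2.]
sqB [539. -62.   7.] [531. -56.   7.] [535. -60.   1.]
med [ 535. -136.    8.] [ 532. -135.    8.] [ 533. -136.    7.]
jar [599. 102.  42.] [603.  92.  42.] [600.  98.  48.]
dish [683. -36.  18.] [674. -27.  18.] [680. -33.  11.]
knob [542. 229.  73.] [536. 227.  73.] [539. 228.  72.]
shank [650. 281. 165.] [649. 274. 165.] [650. 276. 167.]
tv a [ 484. -402.   36.] [ 576. -327.   36.] [ 543. -368.   53.]
dap [ 741. -166.   71.] [ 740. -167.   71.] [ 741. -167.   71.]
tray [408. 335.  24.]
tray [426. 481.  24.]
tray [549. 479.  24.]
tray [541. 322.  24.]
rack [ 427. -446.   20.]
rack [ 455. -261.   20.]
rack [ 645. -286.   20.]
rack [ 618. -466.   20.]
```

View pics/c1.png

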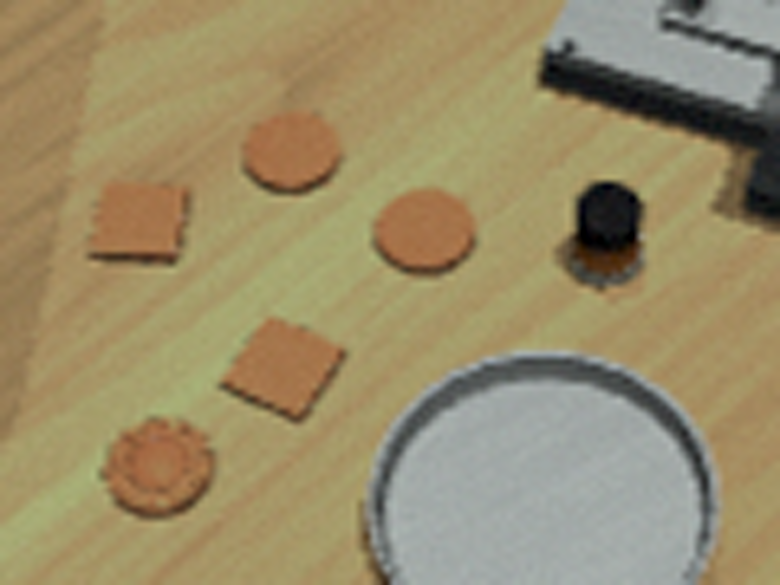

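The close crop confirms two plain rounds at crop px (292,152) and (425,229), squares at (139,222) and (284,366), and one medal with border and relief at (158,466). So there are two medals in all. I'll fly over the rack and blanks with the wrist camera on the way to the knob.

Emit:
play_rows(
  hand=[1,1,1,1,1,1,1,1,1],
  translation=[
    [42,-11,-7],
    [42,-11,-7],
    [42,-11,-7],
    [42,-11,-7],
    [42,-11,-7],
    [42,-11,-7],
    [42,-11,-7],
    [0,0,0],
    [0,0,0],
  ],
  dr=[
    [0,0,0],
    [0,0,0],
    [0,0,0],
    [0,0,0],
    [0,0,0],
    [0,0,0],
    [0,0,0],
    [0,0,0],
    [0,0,0],
  ],
)

```text
time: 1.1
tcp_pos: [481.8, -393.1, 263.4]
eef_rot: [0.981, 0.196, -0.0, 0.0]
ft_force: [0.3, -0.5, 0.3]
opening: 91.8
grip_force: 0.0
```

```bash
cat > look.py <<'E'
import sys,pickle
from h import *
n=sys.argv[1]; o=monitor.get_obs(); im=snapshot('wrist')[:,:,::-1]
cv2.imwrite(f'pics/{n}.png',cv2.resize(im,(800,600),interpolation=cv2.INTER_CUBIC)); cv2.imwrite(f'pics/{n}_raw.png',im)
pickle.dump(o,open(f'{n}.pkl','wb')); print(o['time'],o['tcp_pos'].round(1),o['eef_rot'].round(4),Rn.from_quat(o['eef_rot']).as_matrix().round(4)[:,0])
E
python3 look.py w1
```

```text
1.1 [ 481.8 -393.1  263.4] [ 9.806e-01  1.962e-01 -2.000e-04  0.000e+00] [ 9.230e-01  3.848e-01 -4.000e-04]
```

Emit:
play_rows(
  hand=[1,1,1,1,1,1,1,1,1,1],
  translation=[
    [20,-44,0],
    [20,-44,0],
    [20,-44,0],
    [20,-44,0],
    [20,-44,0],
    [20,-44,0],
    [20,-44,0],
    [0,0,0],
    [0,0,0],
    [0,0,0],
  ],
  dr=[
    [0,0,0],
    [0,0,0],
    [0,0,0],
    [0,0,0],
    [0,0,0],
    [0,0,0],
    [0,0,0],
    [0,0,0],
    [0,0,0],
    [0,0,0],
  ],
)

```text
time: 2.15
tcp_pos: [492.5, -57.1, 263.5]
eef_rot: [0.981, 0.194, -0.0, 0.0]
ft_force: [0.0, 0.7, -0.4]
opening: 92.0
grip_force: 0.0
```

```bash
python3 look.py w2
```

```text
2.15 [492.5 -57.1 263.5] [ 9.809e-01  1.944e-01 -2.000e-04  2.000e-04] [ 9.244e-01  3.815e-01 -5.000e-04]
```

View pics/w1.png

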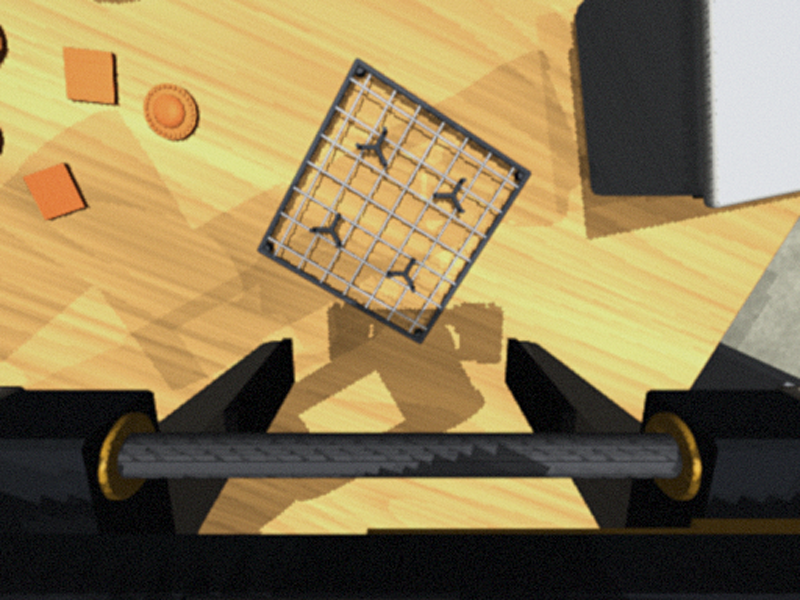

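View pics/w2.png

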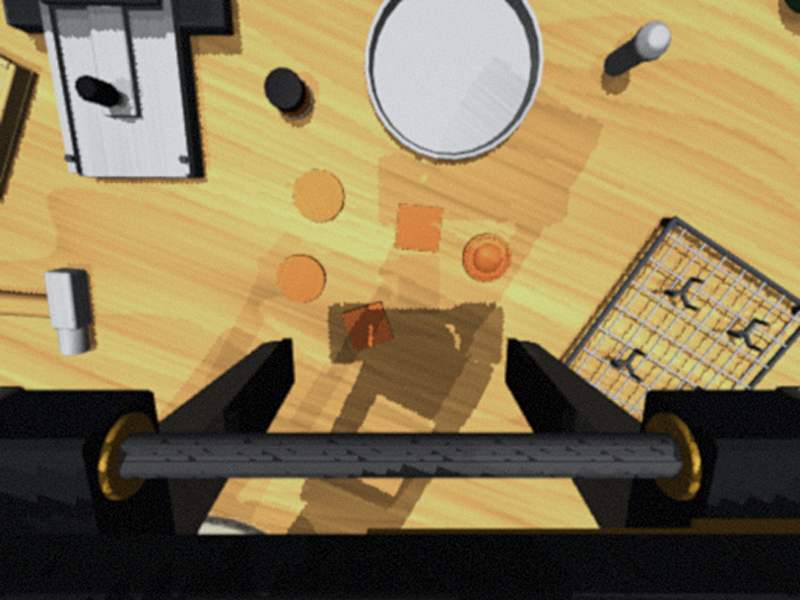

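```bash
cat > m1.py <<'E'
from h import *; import pickle
s=1.5625
w1=cam('wrist',pickle.load(open('w1.pkl','rb'))); w2=cam('wrist',pickle.load(open('w2.pkl','rb')))
b=lambda c,p,z: back(c,np.array(p)/s,z).round(1)
rc=np.array([b(w1,p,20) for p in [(357,60),(530,173),(420,342),(260,248)]]); print('rack',rc,rc.mean(0))
e=np.diff(np.vstack([rc,rc[:1]]),axis=0); print(np.linalg.norm(e,axis=1),np.degrees(np.arctan2(e[:,1],e[:,0])))
for p in [(375,150),(451,196),(330,232),(405,273)]: print('tv hub@22',b(w1,p,22),'@30',b(w1,p,30))
for n,p,z in [('rA',(302,278),7),('rB',(319,195),7),('sqB',(419,227),7),('sqA',(368,326),7),('med',(486,257),7),('jar',(286,90),42),('knobtop',(86,88),73),('fr1',(68,175),32),('fr2',(205,178),32),('dish',(454,72),20)]: print(n,b(w2,p,z))
for n,p,z in [('med',(171,111),7),('sqB',(91,76),7),('sqA',(55,190),7)]: print('w1',n,b(w1,p,z))
E
python3 m1.py
```

```text
rack [[ 638.1 -288.1   20. ]
 [ 611.5 -473.4   20. ]
 [ 416.8 -444.4   20. ]
 [ 446.1 -260.3   20. ]] [ 528.125 -366.55    20.   ]
[187.19949252 196.84788543 186.41700566 194.00216494] [-98.16905846 171.52824283  80.95706793  -8.23869606]
tv hub@22 [ 574.1 -331.1   22. ] @30 [ 573.5 -331.8   30. ]
tv hub@22 [ 563.5 -413.1   22. ] @30 [ 563.2 -412.2   30. ]
tv hub@22 [ 487.5 -318.7   22. ] @30 [ 488.6 -319.7   30. ]
tv hub@22 [ 478.3 -401.5   22. ] @30 [ 479.6 -400.9   30. ]
rA [441.2  29.5   7. ]
rB [526.2  41.3   7. ]
sqB [535.1 -61.9   7. ]
sqA [418.8 -52.5   7. ]
med [ 533.4 -137.     7. ]
jar [599.6  90.7  42. ]
knobtop [537.6 226.5  73. ]
fr1 [456.9 255.6  32. ]
fr2 [502.2 138.9  32. ]
dish [673.3 -36.3  20. ]
w1 med [ 533.5 -139.9    7. ]
w1 sqB [534.2 -64.1   7. ]
w1 sqA [419.8 -53.6   7. ]
```

Wrist views show the rack with its trivets, both rounds, both squares, the medal, the jar and the knob, all in clear view. Next I'll look from over the knob.

Emit:
play_rows(
  hand=[1,1,1,1,1,1,1,1,1],
  translation=[
    [18,-35,11],
    [18,-35,11],
    [18,-35,11],
    [18,-35,11],
    [18,-35,11],
    [18,-35,11],
    [18,-35,11],
    [0,0,0],
    [0,0,0],
  ],
  dr=[
    [0,0,0],
    [0,0,0],
    [0,0,0],
    [0,0,0],
    [0,0,0],
    [0,0,0],
    [0,0,0],
    [0,0,0],
    [0,0,0],
  ],
)

```text
time: 3.1
tcp_pos: [515.7, 218.0, 185.9]
eef_rot: [0.981, 0.195, -0.001, 0.0]
ft_force: [-0.3, -0.1, 0.0]
opening: 91.8
grip_force: 0.0
```

```bash
python3 look.py w3
```

```text
3.1 [515.7 218.  185.9] [ 9.808e-01  1.950e-01 -6.000e-04  3.000e-04] [ 0.9239  0.3826 -0.0014]
```

View pics/w3.png

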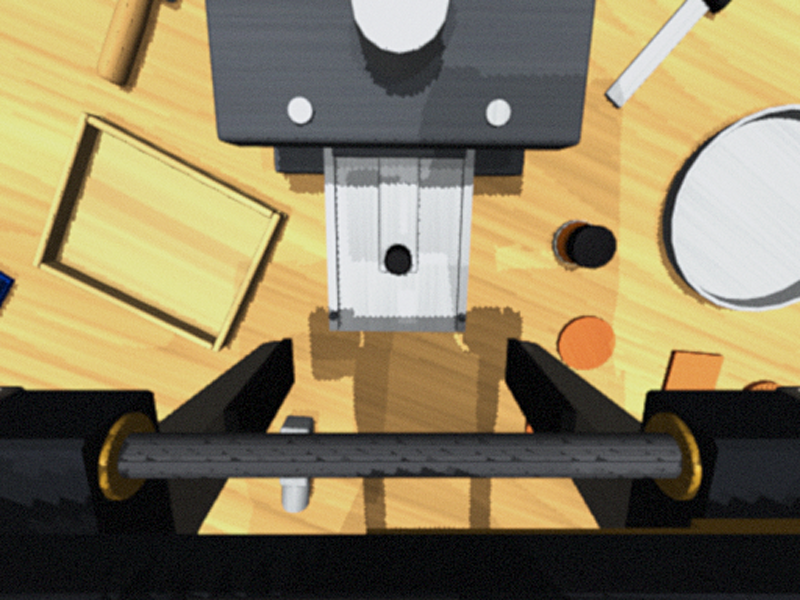

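The wrist view is almost square to the die: knob top at (398,257), bed front edge (331,330)–(467,332), shoe edge (222,143)–(580,148). Tray corners are (90,116), (286,214), (219,347) and (40,263).

```bash
cat > m2.py <<'E'
from h import *; import pickle
s=1.5625
o=pickle.load(open('w3.pkl','rb')); c=cam('wrist',o)
b=lambda p,z: back(c,np.array(p)/s,z).round(1)
k=b((398,257),73); R=Rn.from_quat(o['eef_rot']).as_matrix()
print('knob',k,'tool delta',(R.T@(k-o['tcp_pos'])).round(1))
for n,z,(p,q) in [('shoe',125,((222,143),(580,148))),('bed',32,((331,330),(467,332))),('grooveL',35,((380,160),(381,271))),('railL',32,((326,150),(329,328))),('railR',32,((473,150),(467,328))),('holes',32,((333,315),(462,318)))]:
    a,d=b(p,z),b(q,z); v=d-a; print(n,a,d,np.degrees(np.arctan2(v[1],v[0])),np.linalg.norm(v))
t=np.array([b(p,24) for p in [(90,116),(286,214),(219,347),(40,263)]]); print('tray',t,t.mean(0)); print('jar',b((591,245),42)); print('rB',b((586,341),7))
E
python3 m2.py
```

```text
knob [541.2 228.7  73. ] tool delta [ 2.780e+01 -1.000e-01  1.129e+02]
shoe [568.  338.4 125. ] [636.8 165.9 125. ] -68.25588054506338 185.71400054923157
bed [460. 254.  32.] [500.6 151.5  32. ] -68.3916023471683 110.24794782670561
grooveL [596.5 265.8  35. ] [521.  234.7  35. ] -157.61223161748165 81.65451610290764
railL [588.1 305.   32. ] [461.  256.1  32. ] -158.95644766507792 136.182304283633
railR [629.1 206.   32. ] [503.7 152.9  32. ] -157.05001558967442 136.17918343124256
holes [472.5 256.9  32. ] [509.8 160.2  32. ] -68.90692367520785 103.64448851723857
tray [[544.2 474.4  24. ]
 [532.4 319.1  24. ]
 [407.1 335.9  24. ]
 [421.1 487.9  24. ]] [476.2   404.325  24.   ]
jar [600.5  97.4  42. ]
rB [527.   44.2   7. ]
```

Emit:
play_rows(
  hand=[1,1,1,1,0.1,0.1,0.1,0.1,0.1,0.1],
  translation=[
    [28,0,0],
    [0,0,48],
    [0,0,48],
    [0,0,48],
    [0,0,0],
    [0,0,0],
    [0,0,0],
    [0,0,0],
    [0,0,0],
    [0,0,0],
  ],
  dr=[
    [0,0,0.012],
    [0,0,0],
    [0,0,0],
    [0,0,0],
    [0,0,0],
    [0,0,0],
    [0,0,0],
    [0,0,0],
    [0,0,0],
    [0,0,0],
  ],
)

```text
time: 4.15
tcp_pos: [542.0, 230.0, 43.9]
eef_rot: [0.982, 0.189, 0.001, -0.0]
ft_force: [0.4, 0.4, 0.3]
opening: 45.7
grip_force: 0.0
```

Emit:
play_rows(
  hand=[0,0,0,0,0,0,0],
  translation=[
    [0,0,0],
    [0,0,0],
    [0,0,0],
    [0,0,0],
    [0,0,0],
    [0,0,0],
    [0,0,0],
  ],
  dr=[
    [0,0,0],
    [0,0,0],
    [0,0,0],
    [0,0,0],
    [0,0,0],
    [0,0,0],
    [0,0,0],
  ],
)

```text
time: 4.85
tcp_pos: [541.1, 230.0, 42.5]
eef_rot: [0.982, 0.189, -0.0, -0.0]
ft_force: [-1.9, 4.6, 1.3]
opening: 19.3
grip_force: 30.0
```

Emit:
play_rows(
  hand=[0,0,0,0,0,0,0,0,0,0],
  translation=[
    [-15,0,0],
    [-15,0,0],
    [-15,0,0],
    [-15,0,0],
    [-15,0,0],
    [-15,0,0],
    [-15,0,0],
    [-10,0,0],
    [-6,0,0],
    [0,0,0],
  ],
  dr=[
    [0,0,0],
    [0,0,0],
    [0,0,0],
    [0,0,0],
    [0,0,0],
    [0,0,0],
    [0,0,0],
    [0,0,0],
    [0,0,0],
    [0,0,0],
  ],
)

```text
time: 5.85
tcp_pos: [429.8, 185.2, 42.6]
eef_rot: [0.982, 0.189, 0.001, -0.0]
ft_force: [3.0, 5.7, -8.3]
opening: 19.1
grip_force: 30.0
```

Emit:
play_rows(
  hand=[1,1,1,1,1,1,1,1,1,1],
  translation=[
    [0,0,0],
    [0,0,0],
    [0,0,0],
    [0,0,-46],
    [0,0,-46],
    [0,0,-46],
    [45,0,0],
    [45,0,0],
    [0,0,0],
    [0,0,0],
  ],
  dr=[
    [0,0,0],
    [0,0,0],
    [0,0,0],
    [0,0,0],
    [0,0,0],
    [0,0,0],
    [0,0,0],
    [0,0,0],
    [0,0,0],
    [0,0,0],
  ],
)

```text
time: 6.85
tcp_pos: [512.3, 217.9, 179.9]
eef_rot: [0.982, 0.189, -0.001, 0.0]
ft_force: [0.3, -0.6, -0.5]
opening: 91.7
grip_force: 0.0
```

```bash
python3 look.py w4; python3 -c "
import cv2;a=cv2.imread('pics/w4_raw.png');cv2.imwrite('pics/w4c.png',cv2.resize(a[60:260,130:390],None,fx=3,fy=3,interpolation=cv2.INTER_CUBIC))"
```

```text
6.85 [512.3 217.9 179.9] [ 9.819e-01  1.892e-01 -8.000e-04  3.000e-04] [ 0.9284  0.3716 -0.0017]
```

View pics/w4c.png

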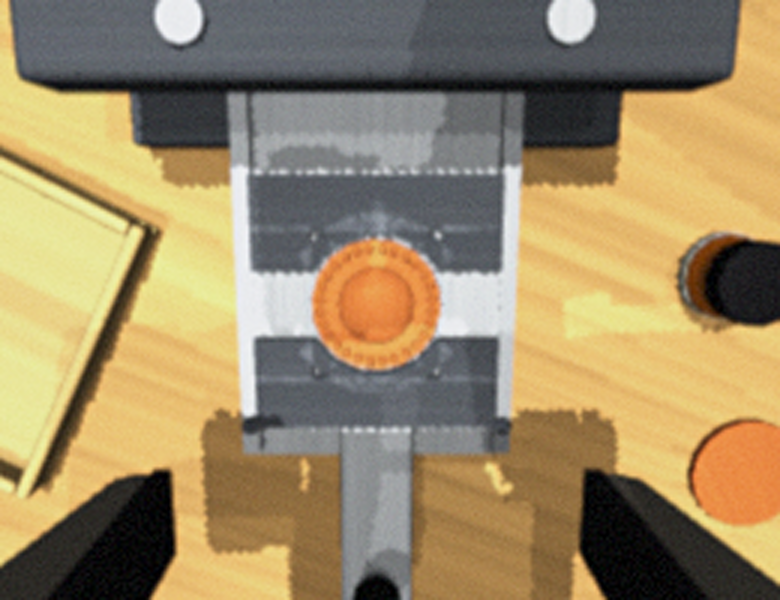

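The nest is out, with the medal in the recess at crop px (376,304). The slots are centred on row 304.

```bash
python3 - <<'E'
from h import *; import pickle
o=pickle.load(open('w4.pkl','rb')); c=cam('wrist',o); R=Rn.from_quat(o['eef_rot']).as_matrix()
b=lambda p,z: back(c,np.array([130+p[0]/3,60+p[1]/3]),z)
for n,p,z in [('medal',(376,304),42),('slot',(376.5,303.5),40),('nestback',(376,172),40),('nestfront',(376,430),40),('knob',(377,588),73)]:
    X=b(p,z); print(n,X.round(1),(R.T@(X-o['tcp_pos'])).round(1))
k=np.array([429.8,185.2]); d=np.radians(21.9); print('pred seat',k+120*np.array([np.cos(d),np.sin(d)]))
E
```

```text
medal [538.2 227.7  42. ] [ 27.9   0.5 137.9]
slot [538.2 227.5  40. ] [ 27.8   0.7 139.9]
nestback [583.4 245.8  40. ] [ 76.6   0.5 139.8]
nestfront [491.  208.8  40. ] [-22.9   0.5 140. ]
knob [442.5 189.   73. ] [-75.3   0.8 107.1]
pred seat [541.14035047 229.95853391]
```

Emit:
play_rows(
  hand=[1,1,1,1,1],
  translation=[
    [28,0,0],
    [0,0,40],
    [0,0,40],
    [0,0,30],
    [0,0,0],
  ],
  dr=[
    [0,0,0],
    [0,0,0],
    [0,0,0],
    [0,0,0],
    [0,0,0],
  ],
)

```text
time: 7.4
tcp_pos: [534.1, 226.7, 66.7]
eef_rot: [0.982, 0.189, -0.004, 0.001]
ft_force: [-0.3, -0.7, 0.5]
opening: 91.8
grip_force: 0.0
```

```bash
python3 look.py w5; python3 -c "
import cv2;a=cv2.imread('pics/w5_raw.png');cv2.imwrite('pics/w5c.png',cv2.resize(a[100:300,130:390],None,fx=3,fy=3,interpolation=cv2.INTER_CUBIC))"
```

```text
7.4 [534.1 226.7  66.7] [ 9.819e-01  1.893e-01 -4.300e-03  9.000e-04] [ 0.9283  0.3717 -0.0087]
```

View pics/w5c.png

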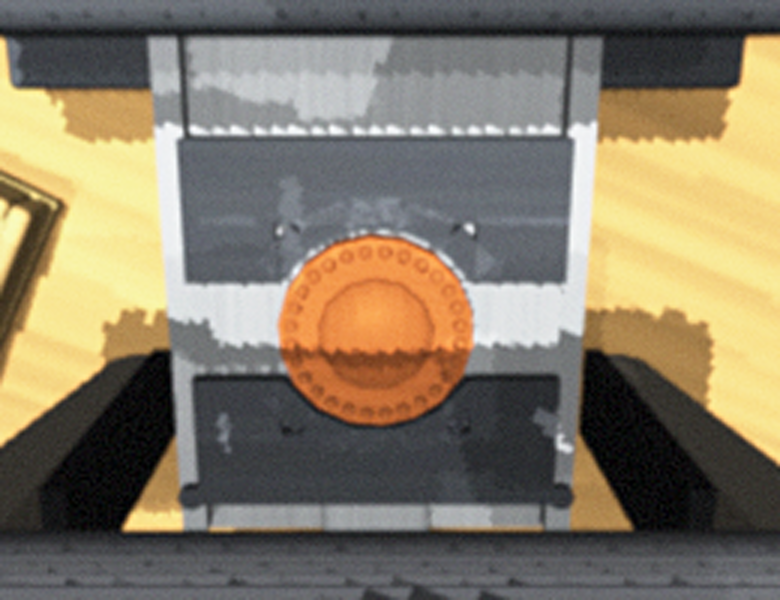

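```bash
python3 - <<'E'
from h import *; import pickle
o=pickle.load(open('w5.pkl','rb')); c=cam('wrist',o); R=Rn.from_quat(o['eef_rot']).as_matrix()
b=lambda p,z: back(c,np.array([130+p[0]/3,100+p[1]/3]),z)
for n,p,z in [('medal',(376,330),42),('slot',(375,330),40),('nestback',(376,137),40),('nestfront',(376,502),40)]:
    X=b(p,z); print(n,X.round(1),(R.T@(X-o['tcp_pos'])).round(1))
o=monitor.get_obs();print(o['tcp_pos'],o['eef_rot'])
E
```

```text
medal [539.3 228.2  42. ] [ 5.6  0.5 24.7]
slot [538.6 228.2  40. ] [ 5.   0.2 26.7]
nestback [584.  246.1  40. ] [53.8  0.5 26.2]
nestfront [493.1 209.8  40. ] [-44.1   0.5  27.1]
[535.96322105 227.47200322  69.13402657] [ 9.81925735e-01  1.89249407e-01 -2.49422257e-03  5.39982886e-04]
```

Emit:
play_rows(
  hand=[1,1,1,1,0,0,0,0,0,0],
  translation=[
    [1,0,0],
    [0,0,16],
    [0,0,16],
    [0,0,0],
    [0,0,0],
    [0,0,0],
    [0,0,0],
    [0,0,0],
    [0,0,0],
    [0,0,0],
  ],
  dr=[
    [0,0,0],
    [0,0,0],
    [0,0,0],
    [0,0,0],
    [0,0,0],
    [0,0,0],
    [0,0,0],
    [0,0,0],
    [0,0,0],
    [0,0,0],
  ],
)

```text
time: 8.45
tcp_pos: [539.5, 229.0, 38.8]
eef_rot: [0.982, 0.189, 0.0, -0.0]
ft_force: [-0.3, -0.0, 1.8]
opening: 48.0
grip_force: 30.0
```

```bash
python3 -c "
from rig import monitor; o=monitor.get_obs(); print(o['tcp_pos'],o['eef_rot'],o['wrist_torque'])"
```

```text
[539.54633453 228.95183377  38.77837221] [ 9.81930481e-01  1.89241961e-01  1.03559212e-04 -2.59693864e-06] [-0.03650542  0.08976478 -0.02529648]
```

Medal1 is gripped at 48.0 mm opening. I'll lift it and carry it to the rack, stopping short to look.

Emit:
play_rows(
  hand=[0,0,0,0,0,0,0,0,0,0],
  translation=[
    [0,0,-20],
    [0,0,-40],
    [0,0,-45],
    [-18,43,0],
    [-18,43,0],
    [-18,43,0],
    [-18,43,0],
    [-18,43,0],
    [-18,43,0],
    [-18,43,0],
  ],
  dr=[
    [0,0,0],
    [0,0,0],
    [0,0,0],
    [0,0,0],
    [0,0,0],
    [0,0,0],
    [0,0,0],
    [0,0,0],
    [0,0,0],
    [0,0,0],
  ],
)

```text
time: 9.45
tcp_pos: [533.9, -99.1, 143.6]
eef_rot: [0.982, 0.189, -0.0, -0.0]
ft_force: [1.1, -0.1, -0.7]
opening: 48.0
grip_force: 30.0
```

Emit:
play_rows(
  hand=[0,0,0,0,0,0,0,0,0,0],
  translation=[
    [-18,43,0],
    [-18,43,0],
    [-18,43,0],
    [-18,43,0],
    [-18,43,0],
    [-18,43,0],
    [-18,43,0],
    [0,0,0],
    [0,0,0],
    [0,0,0],
  ],
  dr=[
    [0,0,0],
    [0,0,0],
    [0,0,0],
    [0,0,0],
    [0,0,0],
    [0,0,0],
    [0,0,0],
    [0,0,0],
    [0,0,0],
    [0,0,0],
  ],
)

```text
time: 10.45
tcp_pos: [528.9, -422.5, 143.1]
eef_rot: [0.982, 0.189, -0.0, -0.001]
ft_force: [0.1, 0.1, -0.4]
opening: 47.8
grip_force: 30.0
```

```bash
python3 look.py w6; python3 -c "
import cv2;a=cv2.imread('pics/w6_raw.png');cv2.imwrite('pics/w6c.png',cv2.resize(a[60:260,130:390],None,fx=3,fy=3,interpolation=cv2.INTER_CUBIC))"
```

```text
10.45 [ 528.9 -422.5  143.1] [ 9.819e-01  1.894e-01 -4.000e-04 -6.000e-04] [ 9.283e-01  3.719e-01 -5.000e-04]
```

View pics/w6c.png

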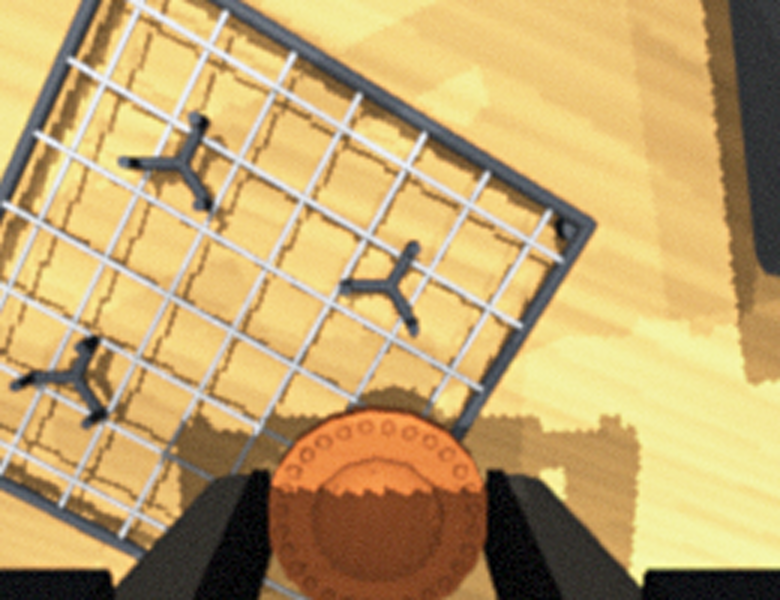

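Trivet tips (crop px): trivet3 at (413,246), (345,285), (414,328); trivet4 at (200,118), (124,160), (206,203); trivet2 at (93,343), (18,381), (95,420). The medal is held with its centre at about (378,516).

```bash
python3 - <<'E'
from h import *; import pickle
o=pickle.load(open('w6.pkl','rb')); c=cam('wrist',o); R=Rn.from_quat(o['eef_rot']).as_matrix()
b=lambda p,z: back(c,np.array([130+p[0]/3,60+p[1]/3]),z)
for n,P in [('T3',[(413,246),(345,285),(414,328)]),('T4',[(200,118),(124,160),(206,203)]),('T2',[(93,343),(18,381),(95,420)])]:
    X=np.array([b(p,36) for p in P]); m=X.mean(0); print(n,m.round(1),np.linalg.norm(X-m,axis=1).round(1),(R.T@(m-o['tcp_pos'])).round(1))
z=o['tcp_pos'][2]+3.2
for p in [(378,516),(378,408),(270,516)]: print('medal',(R.T@(b(p,z)-o['tcp_pos'])).round(1))
E
```

```text
T3 [ 566.  -413.4   36. ] [15.6 15.7 16.4] [ 37.9   5.5 107.1]
T4 [ 578.1 -332.2   36. ] [15.8 17.4 16.3] [ 79.3 -65.3 107.1]
T2 [ 492.8 -320.4   36. ] [16.9 17.9 16.2] [   4.4 -108.   107.2]
medal [-0.8  0.9 -3.2]
medal [24.   0.9 -3.2]
medal [ -0.8 -23.1  -3.2]
```

Emit:
play_rows(
  hand=[0,0,0,0,0,0,0.75,0.75,0.75,0.75],
  translation=[
    [38.5,5,0],
    [0,0,40],
    [0,0,40],
    [0,0,16],
    [0,0,6],
    [0,0,0],
    [0,0,0],
    [0,0,0],
    [0,0,0],
    [0,0,0],
  ],
  dr=[
    [0,0,0],
    [0,0,0],
    [0,0,0],
    [0,0,0],
    [0,0,0],
    [0,0,0],
    [0,0,0],
    [0,0,0],
    [0,0,0],
    [0,0,0],
  ],
)

```text
time: 11.5
tcp_pos: [567.2, -414.3, 42.5]
eef_rot: [0.982, 0.189, 0.0, 0.0]
ft_force: [0.4, 1.1, -0.3]
opening: 69.2
grip_force: 0.0
```

Emit:
play_rows(
  hand=[0.75,0.75,1,1,1,1],
  translation=[
    [0,0,-40],
    [0,0,-45],
    [-45,0,0],
    [0,0,0],
    [0,0,0],
    [0,0,0],
  ],
  dr=[
    [0,0,0],
    [0,0,0],
    [0,0,0],
    [0,0,0],
    [0,0,0],
    [0,0,0],
  ],
)

```text
time: 12.1
tcp_pos: [525.4, -430.4, 126.3]
eef_rot: [0.982, 0.189, 0.0, -0.0]
ft_force: [-0.4, 0.2, -0.4]
opening: 91.9
grip_force: 0.0
```

```bash
python3 look.py w7; cat > disc.py <<'E'
# copper blobs in a wrist picture: world centre (z given), shape
import sys,pickle
from h import *
n=sys.argv[1]; zt=float(sys.argv[2]); o=pickle.load(open(n+'.pkl','rb')); c=cam('wrist',o); R=Rn.from_quat(o['eef_rot']).as_matrix()
im=cv2.imread(f'pics/{n}_raw.png').astype(int); B,G,Rr=im[...,0],im[...,1],im[...,2]
m=((Rr-B>0.5*Rr)&(Rr>50)&(G<0.66*Rr)).astype(np.uint8); m=cv2.morphologyEx(cv2.morphologyEx(m,cv2.MORPH_OPEN,np.ones((3,3))),cv2.MORPH_CLOSE,np.ones((9,9)))
for k in cv2.findContours(m,cv2.RETR_EXTERNAL,cv2.CHAIN_APPROX_NONE)[0]:
    if cv2.contourArea(k)<250: continue
    W=np.array([back(c,p[0],zt)[:2] for p in k],np.float32); r=cv2.minAreaRect(W); (cx,cy),rad=cv2.minEnclosingCircle(W)
    d=R.T@(np.array([*r[0],zt])-o['tcp_pos'])
    print('px',(k[:,0].mean(0)).round(),'ctr',np.round(r[0],1),'size',np.round(r[1],1),'ang',round(r[2],1),'rad',round(rad,1),'tool',d.round(1))
E
python3 disc.py w7 43
```

```text
12.1 [ 525.4 -430.4  126.3] [ 9.820e-01  1.891e-01  0.000e+00 -2.000e-04] [9.285e-01 3.714e-01 2.000e-04]
px [256. 151.] ctr [ 565.7 -416. ] size [45.6 47.7] ang 21.8 rad 24.6 tool [42.8  1.6 83.3]
px [ 5. 79.] ctr [ 542.8 -189. ] size [37.4 12.8] ang 8.7 rad 18.7 tool [ 105.8 -217.7   83.4]
```

Medal1 lies on trivet3, about 2.5 mm off centre. Next the round blank near (527,43).

Emit:
play_rows(
  hand=[1,1,1,1,1,1,1,1,1,1],
  translation=[
    [15,-44,0],
    [15,-44,0],
    [15,-44,0],
    [15,-44,0],
    [15,-44,0],
    [15,-44,0],
    [15,-44,0],
    [15,-44,0],
    [15,-44,0],
    [15,-44,0],
  ],
  dr=[
    [0,0,0],
    [0,0,0],
    [0,0,0],
    [0,0,0],
    [0,0,0],
    [0,0,0],
    [0,0,0],
    [0,0,0],
    [0,0,0],
    [0,0,0],
  ],
)

```text
time: 13.15
tcp_pos: [500.6, 36.0, 126.3]
eef_rot: [0.982, 0.19, -0.0, -0.0]
ft_force: [1.2, -0.7, -0.0]
opening: 92.1
grip_force: 0.0
```

Emit:
play_rows(
  hand=[1,1,1],
  translation=[
    [0,0,0],
    [0,0,0],
    [0,0,0],
  ],
  dr=[
    [0,0,0],
    [0,0,0],
    [0,0,0],
  ],
)

```text
time: 13.45
tcp_pos: [501.0, 33.2, 126.4]
eef_rot: [0.982, 0.189, -0.0, 0.0]
ft_force: [-0.6, -0.5, 0.3]
opening: 91.6
grip_force: 0.0
```

```bash
python3 look.py w8;python3 disc.py w8 7
```

```text
13.45 [501.   33.2 126.4] [ 9.819e-01  1.894e-01 -2.000e-04  1.000e-04] [ 9.283e-01  3.719e-01 -4.000e-04]
px [293. 268.] ctr [430.2 -43.9] size [27.8 49.7] ang 21.8 rad 26.1 tool [-94.3  45.2 119.4]
px [237. 236.] ctr [441.   31.5] size [51.3 48.7] ang 19.8 rad 25.9 tool [-56.2 -20.7 119.4]
px [403. 216.] ctr [ 532.2 -136. ] size [45.5 50.4] ang 7.8 rad 25.6 tool [-33.9 168.6 119.4]
px [344. 191.] ctr [534.2 -60.2] size [44.4 44.6] ang 16.6 rad 30.1 tool [ -3.8  99.  119.4]
px [255. 165.] ctr [527.1  42.5] size [45.4 49.1] ang 1.2 rad 24.6 tool [ 27.8   1.1 119.3]
```

Emit:
play_rows(
  hand=[1,1,1,1,1,0,0,0,0,0],
  translation=[
    [28,1,0],
    [0,0,45],
    [0,0,45],
    [0,0,26],
    [0,0,6],
    [0,0,0],
    [0,0,0],
    [0,0,0],
    [0,0,0],
    [0,0,0],
  ],
  dr=[
    [0,0,0],
    [0,0,0],
    [0,0,0],
    [0,0,0],
    [0,0,0],
    [0,0,0],
    [0,0,0],
    [0,0,0],
    [0,0,0],
    [0,0,0],
  ],
)

```text
time: 14.5
tcp_pos: [527.8, 43.1, 5.5]
eef_rot: [0.982, 0.189, 0.001, 0.0]
ft_force: [0.7, -0.2, -0.2]
opening: 54.1
grip_force: 0.0
```

Emit:
play_rows(
  hand=[0,0,0,0,0,0,0,0,0,0],
  translation=[
    [0,0,0],
    [0,0,0],
    [0,0,-30],
    [0,0,-45],
    [0,0,-45],
    [0,0,0],
    [0,0,0],
    [0,0,0],
    [0,0,0],
    [0,0,0],
  ],
  dr=[
    [0,0,0],
    [0,0,0],
    [0,0,0],
    [0,0,0],
    [0,0,0],
    [0,0,0],
    [0,0,0],
    [0,0,0],
    [0,0,0],
    [0,0,0],
  ],
)

```text
time: 15.5
tcp_pos: [526.3, 43.0, 123.3]
eef_rot: [0.982, 0.189, -0.001, -0.0]
ft_force: [0.5, 0.3, -1.2]
opening: 46.9
grip_force: 30.0
```

```bash
python3 look.py w9; python3 - <<'E'
import cv2,numpy as np
a=cv2.imread('pics/w6_raw.png')[180:300,190:320];b=cv2.imread('pics/w9_raw.png')[180:300,190:320]
cv2.imwrite('pics/w69.png',cv2.resize(np.hstack([a,b]),None,fx=3,fy=3,interpolation=cv2.INTER_CUBIC))
E
```

```text
15.5 [526.3  43.  123.3] [ 9.819e-01  1.893e-01 -1.200e-03 -1.000e-04] [ 0.9284  0.3717 -0.0024]
```

View pics/w69.png

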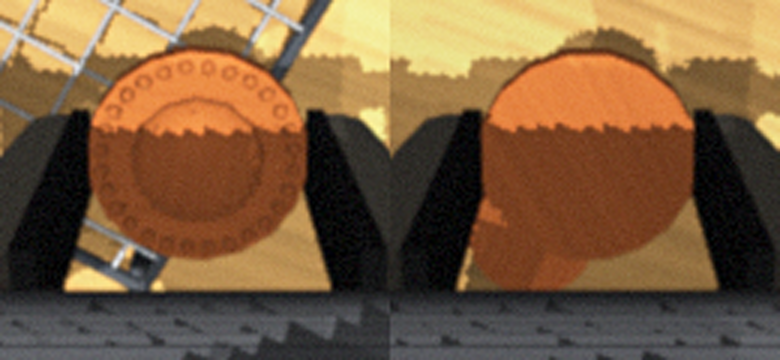

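The held blank sits about 0.5 mm further back than the medal did (right disc centre row 154 vs 152). I'll return to the nest grasp pose corrected by +0.5.

Emit:
play_rows(
  hand=[0,0,0,0,0,0,0,0,0,0],
  translation=[
    [20,-42,0],
    [20,-42,0],
    [20,-42,0],
    [21,-42,0],
    [0,0,0],
    [0,0,40],
    [0,0,30],
    [0,0,0],
    [0,0,0],
    [0,0,0],
  ],
  dr=[
    [0,0,0],
    [0,0,0],
    [0,0,0],
    [0,0,0],
    [0,0,0],
    [0,0,0],
    [0,0,0],
    [0,0,0],
    [0,0,0],
    [0,0,0],
  ],
)

```text
time: 16.55
tcp_pos: [541.0, 229.1, 56.0]
eef_rot: [0.982, 0.189, 0.001, -0.0]
ft_force: [0.6, 0.5, -0.7]
opening: 47.0
grip_force: 30.0
```

Emit:
play_rows(
  hand=[0,0,0,0,0,0,0,0,0],
  translation=[
    [0,0,3],
    [0,0,3],
    [0,0,3],
    [0,0,2],
    [0,0,2],
    [0,0,0],
    [0,0,0],
    [0,0,0],
    [0,0,0],
  ],
  dr=[
    [0,0,0],
    [0,0,0],
    [0,0,0],
    [0,0,0],
    [0,0,0],
    [0,0,0],
    [0,0,0],
    [0,0,0],
    [0,0,0],
  ],
)

```text
time: 17.45
tcp_pos: [540.0, 229.1, 41.7]
eef_rot: [0.982, 0.189, 0.0, -0.0]
ft_force: [0.1, 0.4, -1.3]
opening: 47.2
grip_force: 30.0
```

Emit:
play_rows(
  hand=[0,0,0,0.8,0.8,0.8,0.8,0.8,0.8],
  translation=[
    [0,0,1],
    [0,0,0.5],
    [0,0,0],
    [0,0,0],
    [0,0,0],
    [0,0,0],
    [0,0,0],
    [0,0,-20],
    [0,0,-40],
  ],
  dr=[
    [0,0,0],
    [0,0,0],
    [0,0,0],
    [0,0,0],
    [0,0,0],
    [0,0,0],
    [0,0,0],
    [0,0,0],
    [0,0,0],
  ],
)

```text
time: 18.35
tcp_pos: [537.7, 228.2, 98.0]
eef_rot: [0.982, 0.189, -0.003, 0.001]
ft_force: [0.1, -0.4, -0.1]
opening: 74.1
grip_force: 0.0
```

Emit:
play_rows(
  hand=[1,1,1,1],
  translation=[
    [-28,0,-40],
    [0,0,-40],
    [0,0,0],
    [0,0,0],
  ],
  dr=[
    [0,0,0],
    [0,0,0],
    [0,0,0],
    [0,0,0],
  ],
)

```text
time: 18.75
tcp_pos: [514.5, 219.0, 181.0]
eef_rot: [0.982, 0.189, 0.001, -0.0]
ft_force: [0.3, -0.0, -0.1]
opening: 91.6
grip_force: 0.0
```

```bash
python3 look.py w10; python3 disc.py w10 42; python3 -c "
import cv2;a=cv2.imread('pics/w10_raw.png');cv2.imwrite('pics/w10c.png',cv2.resize(a[60:260,130:390],None,fx=3,fy=3,interpolation=cv2.INTER_CUBIC))"
```

```text
18.75 [514.5 219.  181. ] [ 9.819e-01  1.892e-01  1.200e-03 -2.000e-04] [0.9284 0.3716 0.0025]
px [256. 161.] ctr [541.1 229.9] size [26.8 46.7] ang 37.6 rad 23.7 tool [ 28.4  -0.3 139.1]
```

View pics/w10c.png

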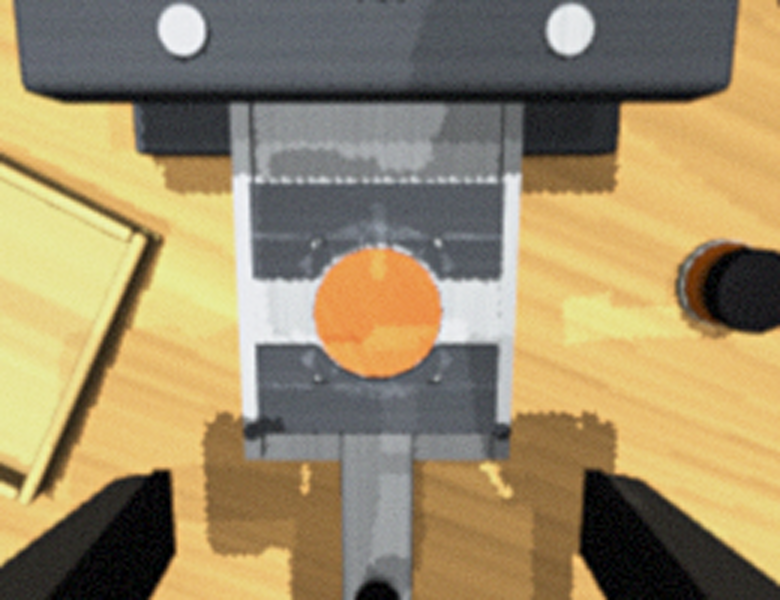

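The blank lies flat and centred in the recess (crop px (377,312)). Now I'll grip the knob and push the nest home.

Emit:
play_rows(
  hand=[1,1,1,1,1,1,0,0,0,0],
  translation=[
    [-45,0,0],
    [-46.5,0,0],
    [0,0,46],
    [0,0,46],
    [0,0,46],
    [0,0,0],
    [0,0,0],
    [0,0,0],
    [0,0,0],
    [0,0,0],
  ],
  dr=[
    [0,0,0],
    [0,0,0],
    [0,0,0],
    [0,0,0],
    [0,0,0],
    [0,0,0],
    [0,0,0],
    [0,0,0],
    [0,0,0],
    [0,0,0],
  ],
)

```text
time: 19.8
tcp_pos: [430.1, 185.2, 43.7]
eef_rot: [0.982, 0.189, 0.002, -0.0]
ft_force: [-0.1, -0.3, -0.3]
opening: 61.7
grip_force: 0.0
```

Emit:
play_rows(
  hand=[0,0,0,0,0,0,0,0],
  translation=[
    [0,0,0],
    [0,0,0],
    [0,0,0],
    [0,0,0],
    [0,0,0],
    [0,0,0],
    [0,0,0],
    [0,0,0],
  ],
  dr=[
    [0,0,0],
    [0,0,0],
    [0,0,0],
    [0,0,0],
    [0,0,0],
    [0,0,0],
    [0,0,0],
    [0,0,0],
  ],
)

```text
time: 20.6
tcp_pos: [428.8, 184.9, 42.0]
eef_rot: [0.982, 0.189, -0.0, -0.0]
ft_force: [-1.3, 2.9, 0.5]
opening: 19.5
grip_force: 30.0
```

Emit:
play_rows(
  hand=[0,0,0,0,0,0,0,0,0,0],
  translation=[
    [8,0,0],
    [14,0,0],
    [15,0,0],
    [15,0,0],
    [15,0,0],
    [15,0,0],
    [15,0,0],
    [13,0,0],
    [8,0,0],
    [3,0,0],
  ],
  dr=[
    [0,0,0],
    [0,0,0],
    [0,0,0],
    [0,0,0],
    [0,0,0],
    [0,0,0],
    [0,0,0],
    [0,0,0],
    [0,0,0],
    [0,0,0],
  ],
)

```text
time: 21.6
tcp_pos: [540.3, 229.6, 42.0]
eef_rot: [0.982, 0.189, -0.002, 0.0]
ft_force: [-13.9, -0.3, 15.1]
opening: 19.0
grip_force: 30.0
```

Emit:
play_rows(
  hand=[0,0,0],
  translation=[
    [1,0,0],
    [0,0,0],
    [0,0,0],
  ],
  dr=[
    [0,0,0],
    [0,0,0],
    [0,0,0],
  ],
)

```text
time: 21.9
tcp_pos: [540.3, 229.6, 42.0]
eef_rot: [0.982, 0.189, -0.002, 0.0]
ft_force: [-8.7, 1.4, 8.7]
opening: 19.3
grip_force: 30.0
```

Push force is 14 N at the stop and travel was 120 mm, so the nest is home. Release, then go for the second medal.

Emit:
play_rows(
  hand=[1,1,1,1,1,1,1,1,1,1],
  translation=[
    [0,0,0],
    [0,0,0],
    [0,0,0],
    [0,0,-40],
    [0,0,-45],
    [-21,42,0],
    [-21,42,0],
    [-21,42,0],
    [-21,42,0],
    [-21,42,0],
  ],
  dr=[
    [0,0,0],
    [0,0,0],
    [0,0,0],
    [0,0,0],
    [0,0,0],
    [0,0,0],
    [0,0,0],
    [0,0,0],
    [0,0,0],
    [0,0,0],
  ],
)

```text
time: 22.9
tcp_pos: [522.7, -5.8, 127.3]
eef_rot: [0.982, 0.189, 0.0, 0.0]
ft_force: [0.9, -0.0, -0.5]
opening: 91.7
grip_force: 0.0
```

Emit:
play_rows(
  hand=[1,1,1,1,1,1],
  translation=[
    [-22,42,0],
    [-22,42,0],
    [-22,42,0],
    [0,0,0],
    [0,0,0],
    [0,0,0],
  ],
  dr=[
    [0,0,0],
    [0,0,0],
    [0,0,0],
    [0,0,0],
    [0,0,0],
    [0,0,0],
  ],
)

```text
time: 23.5
tcp_pos: [508.4, -144.7, 127.0]
eef_rot: [0.982, 0.189, -0.0, -0.0]
ft_force: [-0.3, 0.1, 0.6]
opening: 91.9
grip_force: 0.0
```

```bash
python3 look.py w11;python3 disc.py w11 7
```

```text
23.5 [ 508.4 -144.7  127. ] [ 9.819e-01  1.893e-01 -1.000e-04 -1.000e-04] [ 9.283e-01  3.718e-01 -1.000e-04]
px [504. 235.] ctr [ 563.6 -431.9] size [35.2 19.2] ang 35.0 rad 18.0 tool [-55.5 287.2 119.9]
px [146. 222.] ctr [424.5 -47.4] size [30.6 45.6] ang 41.3 rad 26.4 tool [ -41.7 -121.5  120. ]
px [ 86. 186.] ctr [440.4  30.8] size [49.7 48.4] ang 14.1 rad 25.8 tool [   2.1 -188.2  120. ]
px [257. 165.] ctr [ 532.6 -137.5] size [46.9 47.9] ang 21.8 rad 24.6 tool [ 25.2   2.3 120. ]
px [63. 16.] ctr [597.1  88.3] size [16.  33.5] ang 69.1 rad 16.9 tool [ 169.  -183.3  120. ]
```

```bash
python3 - <<'E'
from h import *; import pickle
o=pickle.load(open('w11.pkl','rb')); c=cam('wrist',o)
im=cv2.imread('pics/w11_raw.png')
u=proj(c,[535,-61,7]); print(u)
x,y=u.astype(int); print(im[y-2:y+3:2,x-2:x+3:2].tolist())
cv2.imwrite('pics/w11c.png',cv2.resize(im[0:270],(800,422)))
E
```

```text
[190.81301635 137.15038905]
[[[83, 166, 222], [91, 169, 223], [92, 170, 225]], [[86, 167, 222], [90, 170, 223], [84, 170, 220]], [[87, 168, 221], [90, 170, 222], [89, 169, 220]]]
```

View pics/w11c.png

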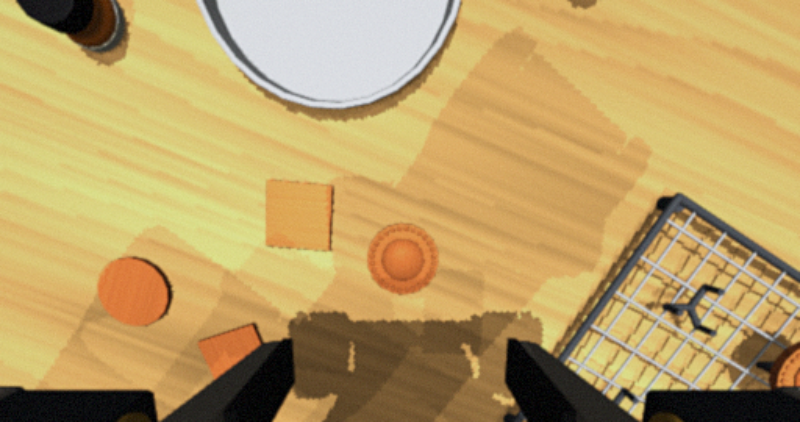

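The square near the medal is still at (299,215), 25 mm from the medal at (403,258). I'll turn the tool about 32° so the fingers clear it.

Emit:
play_rows(
  hand=[0.8,0.8,0.8,0.8,0.8,0.8,0.8,0.8,0.8,0.8],
  translation=[
    [26,2,0],
    [0,0,0],
    [0,0,0],
    [0,0,0],
    [0,0,0],
    [0,0,45],
    [0,0,45],
    [0,0,26],
    [0,0,6],
    [0,0,0],
  ],
  dr=[
    [0,0,0],
    [0,0,-0.14],
    [0,0,-0.14],
    [0,0,-0.14],
    [0,0,-0.14],
    [0,0,0],
    [0,0,0],
    [0,0,0],
    [0,0,0],
    [0,0,0],
  ],
)

```text
time: 24.55
tcp_pos: [533.0, -136.5, 4.6]
eef_rot: [0.891, 0.454, -0.001, -0.001]
ft_force: [0.9, -0.6, -0.3]
opening: 73.7
grip_force: 0.0
```

Emit:
play_rows(
  hand=[0,0,0,0,0,0,0,0,0,0],
  translation=[
    [0,0,0],
    [0,0,0],
    [0,0,0],
    [0,0,0],
    [0,0,0],
    [0,0,0],
    [0,0,-45],
    [0,0,-45],
    [0,0,-30],
    [0,0,0],
  ],
  dr=[
    [0,0,0],
    [0,0,0],
    [0,0,0],
    [0,0,0],
    [0,0,0],
    [0,0,0],
    [0,0,0],
    [0,0,0],
    [0,0,0],
    [0,0,0],
  ],
)

```text
time: 25.55
tcp_pos: [536.2, -138.5, 129.9]
eef_rot: [0.891, 0.453, 0.003, 0.003]
ft_force: [0.1, -0.3, -1.6]
opening: 25.7
grip_force: 30.1
```

```bash
python3 - <<'E'
from h import *
o=monitor.get_obs(); R=Rn.from_quat(o['eef_rot']).as_matrix(); print(o['tcp_pos'],R[:,0],o['joint_pos'])
for t in [(491.5,-320,41)]: print((R.T@(np.array(t)-o['tcp_pos'])).round(1))
E
```

```text
[ 536.1587119  -138.49429506  129.85525115] [0.58931293 0.80789919 0.00302859] [-2.55511944e-01  3.37392143e-01  1.86985226e+00  3.90546289e-05
  9.26152768e-01  3.74687730e-01]
[-173.2   70.2   88.9]
```

```bash
python3 look.py w12
```

```text
25.55 [ 536.2 -138.5  129.9] [0.8914 0.4531 0.0031 0.0027] [0.5893 0.8079 0.003 ]
```

View pics/w12.png

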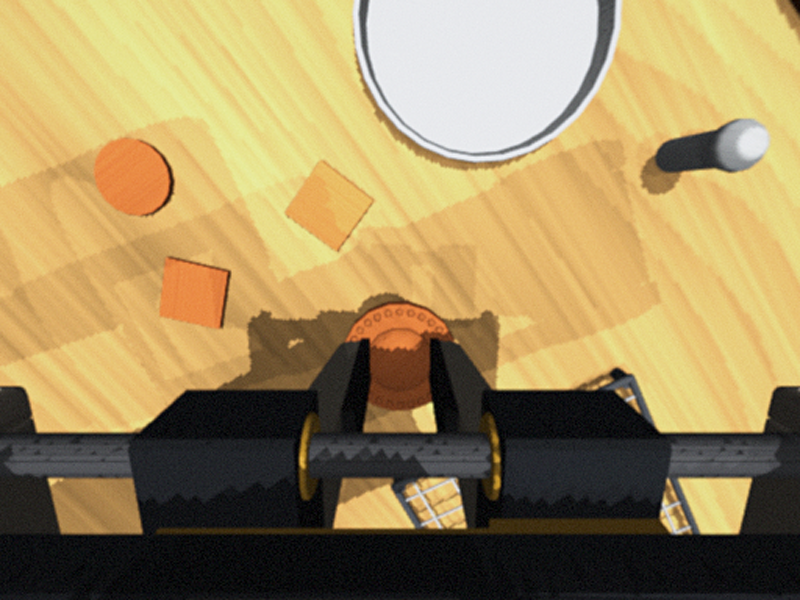

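The picture shows the fingers holding the medal by its dome rather than its rim (402,355). I'll set it back down, open, go lower and regrip.

Emit:
play_rows(
  hand=[0,0,0,0,0,0,0.8,0.8,0.8,0.8],
  translation=[
    [0,0,30],
    [0,0,40],
    [0,0,30],
    [0,0,15],
    [0,0,3],
    [0,0,0],
    [0,0,0],
    [0,0,0],
    [0,0,0],
    [0,0,0],
  ],
  dr=[
    [0,0,0],
    [0,0,0],
    [0,0,0],
    [0,0,0],
    [0,0,0],
    [0,0,0],
    [0,0,0],
    [0,0,0],
    [0,0,0],
    [0,0,0],
  ],
)

```text
time: 26.6
tcp_pos: [533.9, -137.8, 7.3]
eef_rot: [0.891, 0.453, 0.0, 0.0]
ft_force: [1.5, -0.4, 1.7]
opening: 55.5
grip_force: 0.7
```

Emit:
play_rows(
  hand=[0.8,0.8,0.8,0.8],
  translation=[
    [0,0,0],
    [0,0,-45],
    [-28,0,-45],
    [0,0,0],
  ],
  dr=[
    [0,0,0],
    [0,0,0],
    [0,0,0],
    [0,0,0],
  ],
)

```text
time: 27.0
tcp_pos: [519.4, -161.0, 98.8]
eef_rot: [0.892, 0.453, 0.002, 0.002]
ft_force: [-0.3, -0.1, -0.6]
opening: 73.4
grip_force: 0.0
```

Emit:
play_rows(
  hand=[0.8,0.8],
  translation=[
    [0,0,0],
    [0,0,0],
  ],
  dr=[
    [0,0,0],
    [0,0,0],
  ],
)

```text
time: 27.2
tcp_pos: [516.9, -158.5, 93.4]
eef_rot: [0.891, 0.453, -0.001, -0.001]
ft_force: [-0.4, -0.4, 0.2]
opening: 73.5
grip_force: 0.0
```

```bash
python3 look.py w13;python3 disc.py w13 7
```

```text
27.2 [ 516.9 -158.5   93.4] [ 8.914e-01  4.531e-01 -6.000e-04 -7.000e-04] [ 5.893e-01  8.079e-01 -4.000e-04]
px [254. 171.] ctr [ 529.7 -136.9] size [47.8 48.4] ang 53.9 rad 24.7 tool [25.  -2.2 86.4]
px [108. 167.] ctr [419.  -52.1] size [44.5 45.7] ang 40.3 rad 30.4 tool [  28.4 -141.7   86.7]
px [61. 80.] ctr [439.9  28.1] size [45.  51.2] ang 70.9 rad 25.7 tool [ 105.5 -172.1   86.7]
```

Emit:
play_rows(
  hand=[0.8,0.8,0.8,0.8,0.8,0,0,0,0,0],
  translation=[
    [25,-2,0],
    [0,0,40],
    [0,0,35],
    [0,0,16],
    [0,0,0],
    [0,0,0],
    [0,0,0],
    [0,0,0],
    [0,0,0],
    [0,0,0],
  ],
  dr=[
    [0,0,0],
    [0,0,0],
    [0,0,0],
    [0,0,0],
    [0,0,0],
    [0,0,0],
    [0,0,0],
    [0,0,0],
    [0,0,0],
    [0,0,0],
  ],
)

```text
time: 28.25
tcp_pos: [530.7, -137.5, 3.4]
eef_rot: [0.891, 0.453, -0.0, -0.0]
ft_force: [0.1, 0.9, -1.0]
opening: 48.3
grip_force: 30.0
```

Emit:
play_rows(
  hand=[0,0,0],
  translation=[
    [0,0,0],
    [0,0,0],
    [0,0,0],
  ],
  dr=[
    [0,0,0],
    [0,0,0],
    [0,0,0],
  ],
)

```text
time: 28.55
tcp_pos: [530.8, -137.6, 3.6]
eef_rot: [0.891, 0.453, 0.0, 0.0]
ft_force: [0.0, -0.3, 0.2]
opening: 48.2
grip_force: 30.0
```

Emit:
play_rows(
  hand=[0,0,0,0,0,0,0,0,0,0],
  translation=[
    [0,0,-10],
    [0,0,-20],
    [0,0,-30],
    [0,0,-30],
    [0,0,-20],
    [-42,15,0],
    [-42,15,0],
    [-42,15,0],
    [-42,15,0],
    [-42,15,0],
  ],
  dr=[
    [0,0,0],
    [0,0,0],
    [0,0,0],
    [0,0,0],
    [0,0,0],
    [0,0,0],
    [0,0,0],
    [0,0,0],
    [0,0,0],
    [0,0,0],
  ],
)

```text
time: 29.55
tcp_pos: [467.0, -353.1, 114.5]
eef_rot: [0.891, 0.453, 0.0, 0.0]
ft_force: [0.7, -0.6, -1.4]
opening: 48.6
grip_force: 30.0
```

Emit:
play_rows(
  hand=[0,0,0],
  translation=[
    [0,0,0],
    [0,0,0],
    [0,0,0],
  ],
  dr=[
    [0,0,0],
    [0,0,0],
    [0,0,0],
  ],
)

```text
time: 29.85
tcp_pos: [467.7, -350.5, 113.8]
eef_rot: [0.891, 0.453, 0.0, -0.0]
ft_force: [-0.5, 0.6, -0.9]
opening: 48.6
grip_force: 30.0
```

```bash
python3 look.py w14;python3 disc.py w14 43; python3 - <<'E'
from h import *; import pickle
o=pickle.load(open('w14.pkl','rb')); c=cam('wrist',o); R=Rn.from_quat(o['eef_rot']).as_matrix()
im=cv2.imread('pics/w14_raw.png'); g=im.max(2)
print('pred px', [proj(c,[x,y,z]).round() for x,y,z in [(491.5,-319,36),(530.8,-137.6,0)]], (R.T@(np.array([491.5,-319,40])-o['tcp_pos'])).round(1))
u=proj(c,[491.5,-319,36]).astype(int); w=g[u[1]-30:u[1]+31,u[0]-35:u[0]+36]
for r in w[::2]: print(''.join('#' if v<75 else '+' if v<110 else '.' for v in r))
E
```

```text
29.85 [ 467.7 -350.5  113.8] [ 8.913e-01  4.533e-01  1.000e-04 -2.000e-04] [5.890e-01 8.082e-01 3.000e-04]
px [255. 230.] ctr [ 450. -375.] size [72.7 70.6] ang 53.9 rad 36.8 tool [-30.2   0.1  70.8]
px [382. 193.] ctr [ 566.3 -414.2] size [47.7 50.6] ang 53.9 rad 26.0 tool [  6.6 117.2  70.7]
pred px [array([256., 157.]), array([172., -38.])] [39.4  0.7 73.8]
.......................................................................
.......................................................................
.......................................................................
.......................................................................
.......................................................................
.......................................................................
.......................................................................
.......................................................................
.......................................................................
..................++#+.........................+.......................
.................
[... 794 characters left out ...]
............####....................................
...............................####....................................
.............................++++++....................................
...............................+.......................................
.......................................................................
.......................................................................
.......................................................................
.......................................................................
.......................................................................
.......................................................................
```

Trivet2's centre is 41 mm ahead and 1.4 mm left of the tool, and medal1 re-measures at (566.3,-414.2) on trivet3. Place medal2.

Emit:
play_rows(
  hand=[0,0,0,0,0,0,0.75,0.75,0.75,0.75],
  translation=[
    [41,-1.5,0],
    [0,0,30],
    [0,0,27],
    [0,0,12],
    [0,0,4],
    [0,0,0],
    [0,0,0],
    [0,0,0],
    [0,0,0],
    [0,0,0],
  ],
  dr=[
    [0,0,0],
    [0,0,0],
    [0,0,0],
    [0,0,0],
    [0,0,0],
    [0,0,0],
    [0,0,0],
    [0,0,0],
    [0,0,0],
    [0,0,0],
  ],
)

```text
time: 30.9
tcp_pos: [490.9, -317.8, 41.1]
eef_rot: [0.891, 0.453, 0.0, 0.0]
ft_force: [-0.3, -0.7, 0.4]
opening: 69.0
grip_force: 0.0
```

Emit:
play_rows(
  hand=[0.75,0.75,1,1,1,1],
  translation=[
    [0,0,-40],
    [0,0,-45],
    [-45,0,0],
    [0,0,0],
    [0,0,0],
    [0,0,0],
  ],
  dr=[
    [0,0,0],
    [0,0,0],
    [0,0,0],
    [0,0,0],
    [0,0,0],
    [0,0,0],
  ],
)

```text
time: 31.5
tcp_pos: [464.0, -353.3, 125.1]
eef_rot: [0.891, 0.453, -0.0, -0.0]
ft_force: [0.7, 0.1, 0.4]
opening: 91.8
grip_force: 0.0
```

```bash
python3 look.py w15;python3 disc.py w15 43; python3 - <<'E'
from h import *
o=monitor.get_obs(); R=Rn.from_quat(o['eef_rot']).as_matrix()
for n,t in [('sqB',(535,-61)),('sqA',(419.5,-52.5)),('rA',(440.5,30)),('dish',(675,-35)),('tray',(476,404))]: print(n,(R.T@(np.array([*t,120])-o['tcp_pos'])).round(1))
E
```

```text
31.5 [ 464.  -353.3  125.1] [ 8.915e-01  4.531e-01 -1.000e-04 -5.000e-04] [5.894e-01 8.078e-01 3.000e-04]
px [379. 186.] ctr [ 566.7 -414.3] size [48.3 50.4] ang 53.9 rad 25.9 tool [ 11.2 119.   82. ]
px [256. 151.] ctr [ 490.1 -318.3] size [47.2 46.9] ang 53.9 rad 24.8 tool [43.6  0.6 82.1]
sqB [ 277.8 -114.7    5.2]
sqA [ 216.6 -213.     5.3]
rA [ 295.7 -244.7    5.3]
dish [381.3 -16.9   5.1]
tray [ 618.8 -436.3    5.6]
```

Both medals are set. Next the leftover round.

Emit:
play_rows(
  hand=[1,1,1,1,1,1,1,1,1,1],
  translation=[
    [33,-30,0],
    [33,-30,0],
    [33,-30,0],
    [34,-31,0],
    [34,-31,0],
    [34,-31,0],
    [34,-31,0],
    [33,-31,0],
    [0,0,0],
    [0,0,0],
  ],
  dr=[
    [0,0,0],
    [0,0,0],
    [0,0,0],
    [0,0,0],
    [0,0,0],
    [0,0,0],
    [0,0,0],
    [0,0,0],
    [0,0,0],
    [0,0,0],
  ],
)

```text
time: 32.55
tcp_pos: [423.8, 8.4, 125.3]
eef_rot: [0.89, 0.455, -0.0, -0.0]
ft_force: [0.4, -0.1, -0.7]
opening: 91.9
grip_force: 0.0
```

```bash
python3 look.py w16;python3 disc.py w16 7
```

```text
32.55 [423.8   8.4 125.3] [ 8.905e-01  4.550e-01 -2.000e-04 -0.000e+00] [ 5.859e-01  8.104e-01 -4.000e-04]
px [282. 232.] ctr [418.3 -51. ] size [45.5 44.6] ang 40.2 rad 30.1 tool [-51.4  30.4 118.3]
px [373. 181.] ctr [533.7 -60.2] size [44.2 45.4] ang 17.1 rad 29.6 tool [  8.9 129.3 118.3]
px [255. 164.] ctr [438.4  28.4] size [41.3 48.7] ang 54.1 rad 24.9 tool [2.490e+01 1.000e-01 1.183e+02]
```

Emit:
play_rows(
  hand=[1,1,1,1,1,0,0,0,0,0],
  translation=[
    [27,0,0],
    [0,0,45],
    [0,0,45],
    [0,0,26],
    [0,0,6],
    [0,0,0],
    [0,0,0],
    [0,0,0],
    [0,0,0],
    [0,0,0],
  ],
  dr=[
    [0,0,0],
    [0,0,0],
    [0,0,0],
    [0,0,0],
    [0,0,0],
    [0,0,0],
    [0,0,0],
    [0,0,0],
    [0,0,0],
    [0,0,0],
  ],
)

```text
time: 33.6
tcp_pos: [440.6, 29.0, 4.4]
eef_rot: [0.891, 0.453, 0.001, 0.0]
ft_force: [0.0, -0.4, 0.1]
opening: 53.7
grip_force: 0.3
```

Emit:
play_rows(
  hand=[0,0,0,0,0,0,0],
  translation=[
    [0,0,0],
    [0,0,0],
    [0,0,0],
    [0,0,-10],
    [0,0,-20],
    [0,0,-30],
    [0,0,-30],
  ],
  dr=[
    [0,0,0],
    [0,0,0],
    [0,0,0],
    [0,0,0],
    [0,0,0],
    [0,0,0],
    [0,0,0],
  ],
)

```text
time: 34.3
tcp_pos: [439.3, 28.9, 94.7]
eef_rot: [0.891, 0.453, -0.0, -0.0]
ft_force: [-0.2, -0.5, -1.2]
opening: 47.6
grip_force: 30.0
```

Emit:
play_rows(
  hand=[0,0,0,0,0,0,0,0,0,0],
  translation=[
    [14,38,0],
    [14,38,0],
    [15,38,0],
    [15,38,0],
    [15,38,0],
    [15,39,0],
    [0,0,0],
    [0,0,40],
    [0,0,30],
    [0,0,0],
  ],
  dr=[
    [0,0,0],
    [0,0,0],
    [0,0,0],
    [0,0,0],
    [0,0,0],
    [0,0,0],
    [0,0,0],
    [0,0,0],
    [0,0,0],
    [0,0,0],
  ],
)

```text
time: 35.3
tcp_pos: [672.5, -34.5, 19.7]
eef_rot: [0.891, 0.453, -0.004, -0.002]
ft_force: [-1.0, -0.7, -1.8]
opening: 47.8
grip_force: 30.0
```

Emit:
play_rows(
  hand=[0,0,0,0.75,0.75,0.75,0.75,0.75,1,1],
  translation=[
    [0,0,8],
    [0,0,5],
    [0,0,0],
    [0,0,0],
    [0,0,0],
    [0,0,0],
    [0,0,0],
    [0,0,-40],
    [0,0,-45],
    [0,0,-25],
  ],
  dr=[
    [0,0,0],
    [0,0,0],
    [0,0,0],
    [0,0,0],
    [0,0,0],
    [0,0,0],
    [0,0,0],
    [0,0,0],
    [0,0,0],
    [0,0,0],
  ],
)

```text
time: 36.3
tcp_pos: [678.3, -35.0, 124.1]
eef_rot: [0.891, 0.453, 0.002, 0.001]
ft_force: [0.3, -0.0, -0.2]
opening: 82.8
grip_force: 0.0
```

Emit:
play_rows(
  hand=[1,1,1,1,1,1],
  translation=[
    [-42,-25,0],
    [-42,-25,0],
    [-42,-25,0],
    [-8,-25,0],
    [0,0,0],
    [0,0,0],
  ],
  dr=[
    [0,0,0],
    [0,0,0],
    [0,0,0],
    [0,0,0],
    [0,0,0],
    [0,0,0],
  ],
)

```text
time: 36.9
tcp_pos: [517.6, -84.4, 121.1]
eef_rot: [0.891, 0.453, 0.001, 0.0]
ft_force: [0.6, 0.7, -0.2]
opening: 91.5
grip_force: 0.0
```

```bash
sed -i 's/G<0.66\*Rr/G<0.82*Rr/;s/Rr-B>0.5\*Rr/Rr-B>0.57*Rr/' disc.py; python3 look.py w17;python3 disc.py w17 7; python3 - <<'E'
from h import *; import pickle
o=pickle.load(open('w17.pkl','rb')); c=cam('wrist',o); u=proj(c,[534,-60.5,7]).round(); print(u)
im=cv2.imread('pics/w17_raw.png'); x,y=u.astype(int); cv2.imwrite('pics/w17c.png',cv2.resize(im[0:280],(800,437)))
print(im[y,x-60:x+60:6].tolist())
E
```

```text
36.9 [517.6 -84.4 121.1] [8.914e-01 4.532e-01 6.000e-04 4.000e-04] [5.892e-01 8.080e-01 7.000e-04]
px [441. 293.] ctr [ 623.4 -319.4] size [74.9 16.6] ang 68.9 rad 37.5 tool [-127.6  223.8  114.3]
px [ 70. 292.] ctr [263.7 -55.2] size [76.  17.4] ang 38.1 rad 38.0 tool [-126.1 -222.5  113.7]
px [164. 211.] ctr [420.1 -50.8] size [47.3 47. ] ang 41.3 rad 31.7 tool [-30.4 -98.7 114. ]
px [255. 162.] ctr [534.7 -60.7] size [45.1 45.7] ang 16.9 rad 29.7 tool [ 29.1  -0.4 114.2]
px [360.  51.] ctr [679.3 -33.5] size [48.3 49.5] ang 53.9 rad 25.2 tool [136.2 100.5 114.4]
[254. 163.]
[[113, 190, 217], [120, 198, 214], [118, 201, 213], [122, 199, 219], [113, 189, 214], [123, 200, 215], [62, 121, 196], [54, 113, 213], [52, 115, 208], [57, 123, 214], [58, 123, 215], [58, 115, 211], [63, 120, 217], [52, 110, 209], [53, 113, 212], [92, 154, 200], [91, 157, 203], [84, 148, 191], [77, 140, 183], [91, 151, 201]]
```

Round is in the dish at about (679,-34). The square is at (534.7,-60.7) with its sides at 17°; I'll grip it turned, with a smaller opening to clear the dish.

Emit:
play_rows(
  hand=[0.75,0.75,0.75,0.75,0.75,0.75,0.75,0.75,0.75,0.75],
  translation=[
    [29,0,0],
    [0,0,0],
    [0,0,0],
    [0,0,0],
    [0,0,0],
    [0,0,0],
    [0,0,0],
    [0,0,0],
    [0,0,40],
    [0,0,40],
  ],
  dr=[
    [0,0,0],
    [0,0,-0.132],
    [0,0,-0.132],
    [0,0,-0.132],
    [0,0,-0.132],
    [0,0,-0.132],
    [0,0,-0.132],
    [0,0,-0.132],
    [0,0,0],
    [0,0,0],
  ],
)

```text
time: 37.95
tcp_pos: [537.3, -60.8, 40.6]
eef_rot: [0.596, 0.803, 0.001, 0.002]
ft_force: [0.6, -0.1, -0.8]
opening: 68.8
grip_force: 0.0
```

Emit:
play_rows(
  hand=[0.75,0.75,0.75,0,0,0,0,0,0],
  translation=[
    [0,0,26],
    [0,0,11],
    [0,0,0],
    [0,0,0],
    [0,0,0],
    [0,0,0],
    [0,0,0],
    [0,0,0],
    [0,0,0],
  ],
  dr=[
    [0,0,0],
    [0,0,0],
    [0,0,0],
    [0,0,0],
    [0,0,0],
    [0,0,0],
    [0,0,0],
    [0,0,0],
    [0,0,0],
  ],
)

```text
time: 38.85
tcp_pos: [534.9, -60.9, 4.4]
eef_rot: [0.596, 0.803, 0.0, 0.001]
ft_force: [0.2, -0.0, 6.3]
opening: 42.7
grip_force: 30.0
```

```bash
python3 - <<'E'
from h import *
o=monitor.get_obs(); R=Rn.from_quat(o['eef_rot']).as_matrix(); print(o['tcp_pos'],R[:,0].round(3),o['joint_pos'].round(2))
c=np.array([476.2,404.3]); L=np.array([.087,.996])
for s in (32,-32):
    p=c+s*L; print(p,(R.T@(np.array([*p,90])-o['tcp_pos'])).round(1))
E
```

```text
[534.92821942 -60.87128701   4.36385865] [-0.29   0.957 -0.001] [-0.12  0.51  1.96  0.    0.66 -0.41]
[478.984 436.172] [491.9  90.6 -85.8]
[473.416 372.428] [432.5  66.8 -85.8]
```

Emit:
play_rows(
  hand=[0,0,0,0,0],
  translation=[
    [0,0,-10],
    [0,0,-20],
    [0,0,-30],
    [0,0,-30],
    [0,0,-20],
  ],
  dr=[
    [0,0,0],
    [0,0,0],
    [0,0,0],
    [0,0,0],
    [0,0,0],
  ],
)

```text
time: 39.35
tcp_pos: [534.5, -60.9, 116.0]
eef_rot: [0.596, 0.803, 0.0, 0.001]
ft_force: [-0.7, 0.5, -1.3]
opening: 43.1
grip_force: 30.0
```

Emit:
play_rows(
  hand=[0,0,0,0,0,0,0,0,0,0],
  translation=[
    [44,8,0],
    [45,8,0],
    [45,8,0],
    [45,8,0],
    [45,8,0],
    [45,8,0],
    [45,8,0],
    [45,8,0],
    [45,8,0],
    [45,8,0],
  ],
  dr=[
    [0,0,0],
    [0,0,0],
    [0,0,0],
    [0,0,0],
    [0,0,0],
    [0,0,0],
    [0,0,0],
    [0,0,0],
    [0,0,0],
    [0,0,0],
  ],
)

```text
time: 40.35
tcp_pos: [479.8, 393.7, 114.0]
eef_rot: [0.596, 0.803, -0.0, 0.0]
ft_force: [1.1, -0.0, -0.1]
opening: 43.0
grip_force: 30.0
```

Emit:
play_rows(
  hand=[0,0,0,0,0,0,0],
  translation=[
    [43,10.5,0],
    [0,0,0],
    [0,0,40],
    [0,0,40],
    [0,0,12],
    [0,0,0],
    [0,0,0],
  ],
  dr=[
    [0,0,0],
    [0,0,0],
    [0,0,0],
    [0,0,0],
    [0,0,0],
    [0,0,0],
    [0,0,0],
  ],
)

```text
time: 41.05
tcp_pos: [479.0, 436.4, 22.9]
eef_rot: [0.596, 0.803, 0.001, 0.0]
ft_force: [0.7, 1.1, -0.6]
opening: 43.2
grip_force: 30.0
```

Emit:
play_rows(
  hand=[0,0,0,0.65,0.65,0.65,0.65,0.65,0.65,0.65],
  translation=[
    [0,0,8],
    [0,0,3],
    [0,0,0],
    [0,0,0],
    [0,0,0],
    [0,0,0],
    [0,0,-30],
    [0,0,-45],
    [0,0,-40],
    [0,0,0],
  ],
  dr=[
    [0,0,0],
    [0,0,0],
    [0,0,0],
    [0,0,0],
    [0,0,0],
    [0,0,0],
    [0,0,0],
    [0,0,0],
    [0,0,0],
    [0,0,0],
  ],
)

```text
time: 42.05
tcp_pos: [481.0, 438.9, 131.8]
eef_rot: [0.596, 0.803, 0.005, 0.001]
ft_force: [0.5, 0.1, 0.0]
opening: 60.1
grip_force: 0.0
```

Emit:
play_rows(
  hand=[1,1,1,1,1,1,1,1,1,1],
  translation=[
    [-43,-18,0],
    [-43,-18,0],
    [-43,-18,0],
    [-43,-18,0],
    [-43,-18,0],
    [-43,-18,0],
    [-43,-18,0],
    [-43,-18,0],
    [-43,-18,0],
    [-43,-18,0],
  ],
  dr=[
    [0,0,0],
    [0,0,0],
    [0,0,0],
    [0,0,0],
    [0,0,0],
    [0,0,0],
    [0,0,0],
    [0,0,0],
    [0,0,0],
    [0,0,0],
  ],
)

```text
time: 43.05
tcp_pos: [429.8, -29.1, 125.3]
eef_rot: [0.596, 0.803, 0.0, 0.0]
ft_force: [0.4, -0.6, 0.6]
opening: 92.1
grip_force: 0.0
```

Emit:
play_rows(
  hand=[1,1,1,1,1],
  translation=[
    [-43,-18,0],
    [0,0,0],
    [0,0,0],
    [0,0,0],
    [0,0,0],
  ],
  dr=[
    [0,0,0],
    [0,0,-0.14],
    [0,0,-0.14],
    [0,0,-0.135],
    [0,0,0],
  ],
)

```text
time: 43.55
tcp_pos: [425.4, -74.0, 125.2]
eef_rot: [0.417, 0.909, -0.0, -0.0]
ft_force: [-0.4, 0.1, -0.3]
opening: 92.1
grip_force: 0.0
```

```bash
python3 look.py w18;python3 disc.py w18 7
```

```text
43.55 [425.4 -74.  125.2] [ 4.170e-01  9.089e-01 -1.000e-04 -2.000e-04] [-6.522e-01  7.581e-01  4.000e-04]
px [479. 336.] ctr [767.6 -35. ] size [85.4 10.7] ang 40.7 rad 43.0 tool [-193.7  284.9  118. ]
px [ 70. 295.] ctr [ 338.7 -321.5] size [18.  74.2] ang 29.5 rad 37.4 tool [-131.1 -227.1  118.2]
px [440. 292.] ctr [679.  -25.5] size [18.3 78.3] ang 57.4 rad 39.2 tool [-128.7  223.9  118. ]
px [475. 176.] ctr [596.1  92.6] size [19.4 33. ] ang 24.9 rad 16.5 tool [ 14.9 238.  118.1]
px [264. 169.] ctr [418.2 -51.6] size [45.  46.7] ang 40.1 rad 30.7 tool [ 21.6   9.2 118.2]
```

Emit:
play_rows(
  hand=[0.8,0.8,0.8,0.8,0.8,0.8,0,0,0,0],
  translation=[
    [22,9,0],
    [0,0,40],
    [0,0,40],
    [0,0,28],
    [0,0,13],
    [0,0,0],
    [0,0,0],
    [0,0,0],
    [0,0,0],
    [0,0,0],
  ],
  dr=[
    [0,0,0],
    [0,0,0],
    [0,0,0],
    [0,0,0],
    [0,0,0],
    [0,0,0],
    [0,0,0],
    [0,0,0],
    [0,0,0],
    [0,0,0],
  ],
)

```text
time: 44.6
tcp_pos: [418.9, -51.3, 5.3]
eef_rot: [0.418, 0.908, 0.0, 0.001]
ft_force: [0.3, 0.9, 1.1]
opening: 43.3
grip_force: 7.7
```

Emit:
play_rows(
  hand=[0,0,0,0,0,0,0,0,0,0],
  translation=[
    [0,0,0],
    [0,0,0],
    [0,0,-10],
    [0,0,-20],
    [0,0,-30],
    [0,0,-30],
    [0,0,-20],
    [0,0,0],
    [0,0,0],
    [0,0,0],
  ],
  dr=[
    [0,0,0],
    [0,0,0],
    [0,0,0],
    [0,0,0],
    [0,0,0],
    [0,0,0],
    [0,0,0],
    [0,0,0.14],
    [0,0,0.14],
    [0,0,0.14],
  ],
)

```text
time: 45.6
tcp_pos: [418.1, -51.2, 115.3]
eef_rot: [0.6, 0.8, 0.0, 0.0]
ft_force: [-0.5, -0.1, -1.3]
opening: 42.5
grip_force: 30.0
```

```bash
python3 - <<'E'
from h import *
o=monitor.get_obs(); R=Rn.from_quat(o['eef_rot']).as_matrix(); print(o['tcp_pos'],R[:,0].round(3),o['opening'])
p=np.array([473.4,372.4]); print((R.T@(np.array([*p,90])-o['tcp_pos'])).round(1))
E
```

```text
[418.06324992 -51.23697705 115.34552932] [-0.279  0.96  -0.   ] 42.50821554617171
[391.3 171.5  25.3]
```

Emit:
play_rows(
  hand=[0,0,0,0,0,0,0,0,0,0],
  translation=[
    [43,19,0],
    [43,19,0],
    [43,19,0],
    [43,19,0],
    [44,19,0],
    [44,19,0],
    [44,19,0],
    [44,19,0],
    [43,19,0],
    [0,0,0],
  ],
  dr=[
    [0,0,0],
    [0,0,0],
    [0,0,0],
    [0,0,0],
    [0,0,0],
    [0,0,0],
    [0,0,0],
    [0,0,0],
    [0,0,0],
    [0,0,0],
  ],
)

```text
time: 46.6
tcp_pos: [471.5, 377.6, 115.4]
eef_rot: [0.597, 0.802, 0.002, -0.0]
ft_force: [-0.2, 0.2, -1.8]
opening: 42.4
grip_force: 30.0
```

Emit:
play_rows(
  hand=[0,0,0,0,0,0,0.65,0.65,0.65,0.65],
  translation=[
    [0,0,0],
    [0,0,40],
    [0,0,40],
    [0,0,15],
    [0,0,7],
    [0,0,0],
    [0,0,0],
    [0,0,0],
    [0,0,0],
    [0,0,0],
  ],
  dr=[
    [0,0,0],
    [0,0,0],
    [0,0,0],
    [0,0,0],
    [0,0,0],
    [0,0,0],
    [0,0,0],
    [0,0,0],
    [0,0,0],
    [0,0,0],
  ],
)

```text
time: 47.6
tcp_pos: [471.2, 372.6, 13.3]
eef_rot: [0.598, 0.802, 0.001, 0.0]
ft_force: [0.5, 0.4, 0.6]
opening: 59.9
grip_force: 0.0
```

Emit:
play_rows(
  hand=[0.65,0.65,0.65,0.65,0.65,0.65,0.65],
  translation=[
    [0,0,-30],
    [0,0,-45],
    [0,0,-45],
    [0,0,-40],
    [-40,-25,0],
    [-40,-25,0],
    [0,0,0],
  ],
  dr=[
    [0,0,0],
    [0,0,0],
    [0,0,0],
    [0,0,0],
    [0,0,0],
    [0,0,0],
    [0,0,0],
  ],
)

```text
time: 48.3
tcp_pos: [443.2, 277.1, 172.7]
eef_rot: [0.598, 0.801, -0.001, -0.0]
ft_force: [0.4, 0.1, 0.2]
opening: 59.3
grip_force: 0.0
```

```bash
python3 look.py w19;python3 disc.py w19 13; python3 - <<'E'
import cv2,numpy as np
from rig import snapshot
w=cv2.imread('pics/w19_raw.png')[0:300]; s=snapshot('scene')[:,:,::-1]; d=snapshot('side')[:,:,::-1]
# left: wrist view; right top: rack/dish (scene), right bottom: die (scene)
A=cv2.resize(s[240:350,80:220],(400,300)); B=cv2.resize(d[160:300,150:330],(400,300)); C=cv2.resize(w,(400,300)); D=cv2.resize(s[120:300,180:380],(400,300))
cv2.imwrite('pics/final.png',np.vstack([np.hstack([A,B]),np.hstack([C,D])]))
E
```

```text
48.3 [443.2 277.1 172.7] [ 5.985e-01  8.011e-01 -1.400e-03 -1.000e-04] [-0.2837  0.9589 -0.0016]
px [430. 337.] ctr [755.  128.3] size [188.2  14. ] ang 16.6 rad 94.1 tool [-230.9  257.2  159.4]
px [378. 291.] ctr [650.1 173.9] size [24.1 90.7] ang 34.9 rad 45.3 tool [-157.4  169.5  159.5]
px [131. 293.] ctr [320.9  75.3] size [18. 89.] ang 6.5 rad 44.7 tool [-158.5 -174.2  160.3]
px [335.  54.] ctr [482.3 437.5] size [32.3 43. ] ang 16.5 rad 25.7 tool [143.   83.4 159.3]
```

View pics/final.png

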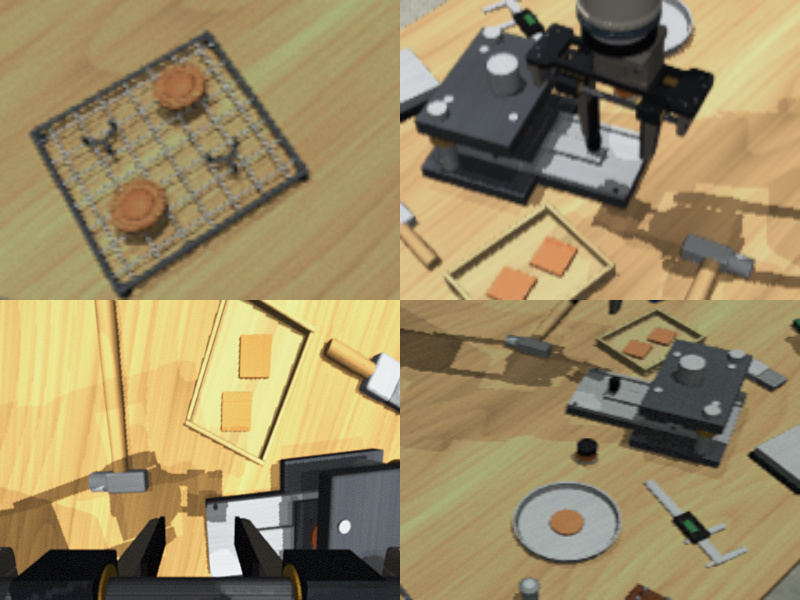

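The final pictures show both medals level on diagonal trivets, both squares in the plywood tray, and the spare round in the dish. The nest is home with its blank under the punch, and the tools stand where they were. Handing in.

```bash
python3 -c "
from rig import workorder; print(workorder.job_done())"
```

```text
the job is handed in; nothing more can be done
None
```

I handed in the job at about 48 s of the 210 s: the nest is home with a round blank in it, both medals are on trivets, and the spare round is in the dish and both squares in the tray; the hand-in call returned no verdict.

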